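# Turn two hexagonal blanks marked side up and weigh them down with the hone

## Task

Two six-sided wooden blanks lie in the twin cradle, each with its marked flat (the one with the dark iron strip let into it) turned off to one side. Roll each blank until its marked flat faces straight up and leave it lying in a cradle, resting on both bearers about as centrally as it was; when both lie so and you have let go of them, lay the grey stone hone flat across the tops of both to hold them down. Leave everything else on the bench where it is.

Things in the scene. Friction and masses are not known exactly. Their poses are not given: they have to be found in the camera images.
- rack: Twin cradle of dark wood, fixed. Origin: centre of its underside, on the bench. Two bearers along its y (24 mm thick, 250 mm long) at x = -55 and +55 mm, tops (seats) 40 mm above the bench. Cradles along its x at y = -65 and +65 mm: on each bearer two cleats 42 mm apart, 8 mm above the seat, keep a blank in place. Between the bearers an 86 mm gap, open down to a 10 mm base board.
- long_blank: Long blank: hexagonal pale wood prism 190 mm long, 50 mm across flats (each flat 29 mm wide), 0.15 to 0.3 kg. Origin: its centre; x along its length; +z straight out of the marked flat, which has a flush dark iron strip (14 mm wide, 10 mm deep, seen on the ends too) along it. Starts in either cradle, marked flat 60 degrees off the top to one side. At rest in a cradle, its centre is 65 mm above the bench.
- short_blank: Short blank: as the long blank, with the same origin and axes, but 150 mm long and 0.12 to 0.22 kg. Starts in the other cradle, its marked flat 60 degrees off the top, to the other side. Resting in a cradle, its centre is 65 mm above the bench.
- hone: Grey stone hone: slab 200 mm (x) by 50 mm (y) by 30 mm (z), about 0.7 kg, lying flat on the bench beside the twin cradle. Origin: centre of its underside, z up, x along its length. Laid across both blanks, its underside is 90 mm above the bench and its length runs along the twin cradle's y.
- lifeboat: Bystander, to be left alone: cedar model lifeboat, 170 by 70 by 50 mm. Origin: centre of its underside; x along its length.
- lid: Bystander, to be left alone: round red tin lid, 68 mm across, 24 mm high with its knob. Origin: centre of its underside.
- funnel: Bystander, to be left alone: upright copper model ship's funnel, 68 mm across its foot, 95 mm high. Origin: centre of its underside.
- scraper: Bystander, to be left alone: flat scraper with a dark handle, 180 mm long, lying down; x along its length.
- mallet: Bystander, to be left alone: hammer with a pale wooden handle, lying down; x along its handle.
- tin: Bystander, to be left alone: plain metal can, 70 mm across, 100 mm high, upright. Origin: centre of its underside.
Not all that is in view belongs to the job. What is shaped like the short_blank but green, pink or purple is not meant.

How it is judged:
By the outcome, as a careful person would: the job done as asked, in the order asked, and still so for the second after the job is handed in, with the robot touching nothing.
It also fails if it takes over 69 s, if anything falls off the work surface, if the arm or the gripper's body presses on something with over 40 N, if the wrist force passes 120 N, or if a joint passes its speed limit or range.

## Robot

A 7-joint arm with a two-finger parallel gripper is mounted at the origin on the work surface. World frame = base frame: x ahead of the robot, y to its left, z up, the work surface at z = 0. Lengths are in m, angles in rad, forces in N, time in s.
With the tool pointing down it reaches from about 0.425 to 0.875 m from the base axis. Payload 4.7 kg.
Tool frame: the origin (TCP) lies at the very end of the fingers, on their centre line; the grasp point (between the pads) lies 19 mm behind it; z points along the fingers, y is the direction in which the jaws open and shut (so a half turn about z gives the same grasp; the last joint's range is limited). The gripper opens to 87 mm and grips with 3 to 60 N. Pads are 19 mm wide; open, the fingers measure 117 mm over their backs; the gripper's body (75 mm by 190 mm) begins 51 mm behind the grasp point.
Start: joints at [1.155, 0.321, -0.07, 1.45, 0.023, 1.371, -0.057], TCP at [0.271, -0.591, 0.223] pointing down, gripper open.
Joint ranges: [-2.86, 2.86], [-0.3, 2.09], [-1.38, 1.24], [0.06, 2.45], [-1.56, 4.7], [0.09, 2.05], [-2.69, 2.69]. Speed limits (rad/s): [2.57, 2.57, 3.14, 3.14, 3.14, 3.14, 3.14].

## Interface

Orientations are given as a rotation vector (axis times angle).
In Python, from bench import ctrl gives the robot as it stands. The module is installed in compiled form; this text tells all that it offers.
- The arm moves only by the tool move_arm, never from a script. Its arguments are lists of equal length, an entry for each row: "dp": the shift along the tool's x, y, z in units of 30 mm (1.0 is 30 mm), a list of three; "turn": the turn about the tool's z in units of 5 degrees (1.0 is 5 degrees); "jaw": the opening, from -1 (shut) to 1 (fully open). A call has 1 to 5 rows; each row is the pose to reach, as a shift and turn from the pose commanded when the call began, along the tool's axes at that moment; what a row does not reach only later rows make up. A row lasts 1/10 s, in which the tool goes at most 50 mm and 8.59 degrees, less where a joint would pass 70% of its speed; a pose out of reach is approached as far as the arm can. A call with a gripper value outside its range is refused whole. The fingers move at their own pace and stop on an object; "grip_force" is the grip in N (left out, the last holds). Time passes only in rows, so rows that repeat a pose let the fingers close. It gives the time, the measured TCP pose, the force and the opening at its end, in the units of the state.
- ctrl.get_state(): the state, without advancing time (a new reading comes with each control period).
- ctrl.get_image(name): name is "scene" or "side" or "wrist"; returns the picture (480x640x3 uint8, red, green, blue); there is no depth.
- ctrl.camera_info(name): a dict with "intrinsics" (3x3 intrinsics, pixels), "extrinsics" (4x4, takes a point from world to camera coordinates). Camera axes: x right, y up, looking along -z (the intrinsics and any distortion apply to the point x, -y, -z); pixel columns grow to the right and rows downward; lengths in m; the calibration is good to about 2 mm. A picture is of the moment at which its call begins: read the wrist's pose just before it. camera_info takes no time and is no camera call; for the wrist camera it gives the pose at the moment of the call.
- ctrl.close_job(): hands the job in, once; it reports no verdict.
Trained networks look in the newest picture that a camera, given by its name, has taken for a name from the list of things; names that differ only in an ending like _2 or _b are one class to them, and where a whole thing is asked for, a point or a joint stands for the part that bears it (a point fixed in the world has none). Each returns a list of dicts, best first, with "confidence" (0 to 1); they miss things now and then, are a little off and sometimes report something else, mostly with a low value. They report only what shows in the picture. A call takes as long as a camera call. They do not tell look-alikes from the thing itself.
- ctrl.look_for(camera, target): "rect" ([centre column, centre row, width, height] in pixels, round what is visible of it).
- ctrl.masks_of(camera, target): "region" (480x640 bool, what is visible of it) and "rect" ([centre column, centre row, width, height] in pixels, round what is visible of it).
The state is a dict: "time": time; "joint_positions": joint angles; "qd": joint speeds; "joint_torque": joint torques, N m; "position": TCP position; "tool_rot": TCP orientation; "ft_force": force on the tool from outside, world axes, zero at the start; "torque": the same for the moment, N m; "grip_width": opening from 0.0 (shut) to 1.0 (fully open).
Only numpy, scipy, OpenCV 4.12 (cv2) and the standard library are available. Lean on these libraries where they do the work, as an engineer would, in place of code of your own. Each camera call takes 0.05 s, during which the arm holds its last target. There are 200 camera calls.

## Working session

There is one attempt and no reset: what is moved stays moved. The work goes in short steps, Python scripts to look and compute and a tool call to move; the robot and the scene stay as the last step left them, time stands still between calls to the robot, and variables do not carry over. Pictures are saved under pics/ and viewed, about 8 in all and at most 12, crops included, and the job is handed in when it is done.

Besides the shell and the picture viewer there is one more tool, called after "Emit:" by a JSON object that holds its "name" and its "arguments", one argument or row to a line. move_arm: Moves the arm, as the interface text tells. Its arguments: {"type":"object","properties":{"dp":{"type":"array","items":{"type":"array","items":{"type":"number"}}},"turn":{"type":"array","items":{"type":"number"}},"jaw":{"type":"array","items":{"type":"number"}},"grip_force":{"type":"number"}},"required":["dp","turn","jaw"]}

```bash
mkdir -p pics; ls; cat > h.py <<'E'
import numpy as np, cv2
from scipy.spatial.transform import Rotation as R
from bench import ctrl
def proj(ci,P):
    K=np.array(ci["intrinsics"]);E=np.array(ci["extrinsics"])
    p=np.atleast_2d(P)@E[:3,:3].T+E[:3,3]; q=(p*[1,-1,-1])@K.T
    return q[:,:2]/q[:,2:]
def ray(ci,u,v,z):
    K=np.array(ci["intrinsics"]);E=np.array(ci["extrinsics"])
    d=np.linalg.inv(K)@[u,v,1]*[1,-1,-1]; d=E[:3,:3].T@d; c=-E[:3,:3].T@E[:3,3]
    return c+d*(z-c[2])/d[2]
E
python3 - <<'E'
from h import *
s=ctrl.get_state();print(s["position"],s["tool_rot"],s["ft_force"],s["grip_width"],s["time"])
for n in("scene","side"):
    im=ctrl.get_image(n);cv2.imwrite(f"pics/{n}0.png",im[:,:,::-1])
    ci=ctrl.camera_info(n);print(n,ci)
    for t in("rack","long_blank","short_blank","hone","lifeboat","lid","funnel","scraper","mallet","tin"):
        if n=="side" and t not in("long_blank","short_blank","hone","rack"):continue
        for d in ctrl.look_for(n,t)[:4]:
            u,v=d["rect"][:2];print(n,t,np.round(d["rect"]),round(d["confidence"],2),np.round(ray(ci,u,v,0.04),3))
E
```

```text
pics
[ 0.27055192 -0.59041278  0.22145528] [-3.06754656e+00 -6.69502054e-01  8.08641576e-04] [ 0.69792734  0.75063296 -0.73131209] 1.002538121809189 0.0
scene {'intrinsics': array([[485.38476855,   0.        , 318.69297409],
       [  0.        , 485.38476855, 233.33246935],
       [  0.        ,   0.        ,   1.        ]]), 'extrinsics': array([[ 8.95567500e-01,  4.44607901e-01, -1.68127158e-02,
        -5.25503323e-01],
       [-2.78676643e-01,  5.89990213e-01,  7.57793426e-01,
         6.93353157e-05],
       [ 3.46840282e-01, -6.73969853e-01,  6.52277898e-01,
        -1.39745502e+00],
       [ 0.00000000e+00,  0.00000000e+00,  0.00000000e+00,
         1.00000000e+00]])}
scene rack [322. 260.  81.  70.] 0.69 [0.55  0.093 0.04 ]
scene long_blank [315. 258.  76.  39.] 0.78 [0.532 0.093 0.04 ]
scene short_blank [329. 226.  57.  29.] 0.75 [0.508 0.221 0.04 ]
scene short_blank [269. 184.  43.  33.] 0.74 [0.253 0.33  0.04 ]
scene short_blank [146. 313.  73.  51.] 0.68 [ 0.262 -0.24   0.04 ]
scene short_blank [358. 145.  45.  23.] 0.55 [0.413 0.659 0.04 ]
scene hone [191. 399. 106.  34
[... 823 characters left out ...]
46618932],
       [ 0.19567741,  0.64159899,  0.74166103, -0.26529565],
       [-0.18683003, -0.71803997,  0.67045741, -1.85324629],
       [ 0.        ,  0.        ,  0.        ,  1.        ]])}
side rack [335. 277.  62.  56.] 0.75 [0.539 0.072 0.04 ]
side long_blank [337. 272.  65.  34.] 0.81 [0.551 0.094 0.04 ]
side long_blank [438. 383.  24.  37.] 0.59 [ 0.69  -0.395  0.04 ]
side short_blank [238. 241.  25.  20.] 0.76 [0.271 0.335 0.04 ]
side short_blank [258. 181.  42.  24.] 0.73 [0.404 0.658 0.04 ]
side short_blank [319. 248.  48.  23.] 0.63 [0.528 0.219 0.04 ]
side short_blank [265. 377.  31.  44.] 0.56 [ 0.248 -0.244  0.04 ]
side hone [360. 397.  67.  54.] 0.67 [ 0.474 -0.378  0.04 ]
```

```bash
python3 - <<'E'
import cv2,numpy as np
a=cv2.imread("pics/scene0.png");
c=cv2.resize(a[190:310,260:420],(800,600),interpolation=cv2.INTER_CUBIC);cv2.imwrite("pics/c1.png",c)
E
```

```text
(no output)
```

View pics/scene0.png

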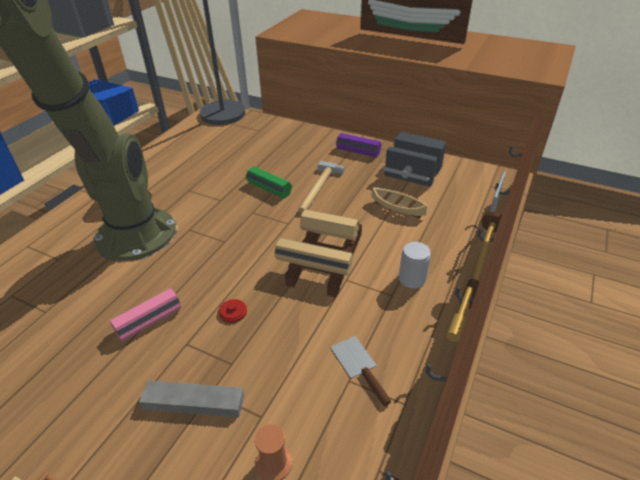

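View pics/c1.png

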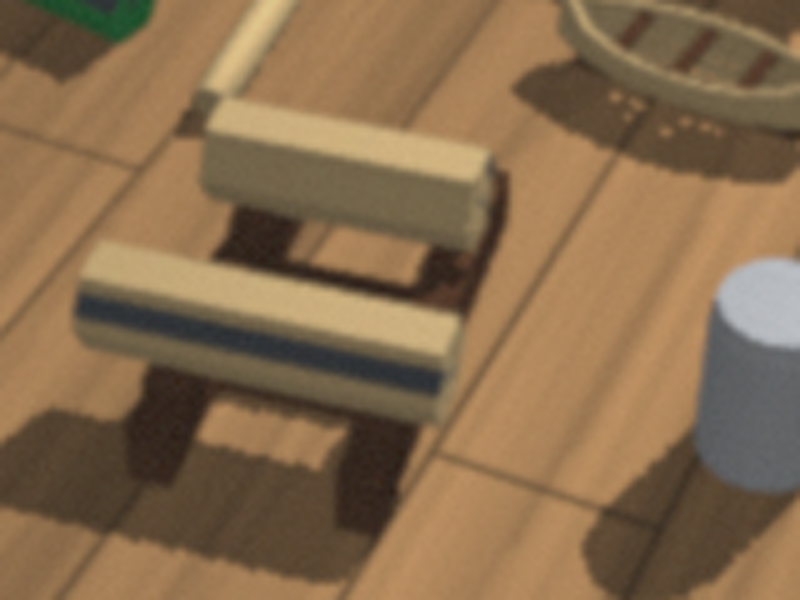

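The long blank is the nearer one at about (315,258), with its strip on the -y side. The short blank is the pale wooden one behind it in the rack at (329,226), strip hidden on the +y side. The green (269,184), purple (358,145) and pink (146,313) blanks are decoys: wrong colour and not in the rack. The crop confirms this. The hone is at (191,399).

```bash
cat >> h.py <<'E'
def go(p=None,yaw=None):
    """print move_arm numbers to bring TCP to p and tool y axis to world angle yaw (deg, mod 180)"""
    s=ctrl.get_state();M=R.from_rotvec(s["tool_rot"]).as_matrix();P=np.array(s["position"])
    y=np.degrees(np.arctan2(M[1,1],M[0,1]))
    print("t",round(s["time"],2),"pos",np.round(P,4),"yaw_y",round(y,2),"F",np.round(s["ft_force"],1),"w mm",round(s["grip_width"]*87,1),"tilt",np.round(M[2],3))
    if p is not None: print("dp",np.round(M.T@(np.array(p)-P)/.03,3))
    if yaw is not None: print("turn",round(-((yaw-y+90)%180-90)/5,2),"units; q7",s["joint_positions"][6])
E
python3 - <<'E'
from h import *
ci=ctrl.camera_info("scene")
a=ray(ci,279,239,.09);b=ray(ci,352.4,253,.09);print(a,b,np.linalg.norm(a-b),np.degrees(np.arctan2(*(b-a)[1::-1])))
a=ray(ci,302.5,211.5,.09);b=ray(ci,358,221,.09);print(a,b,np.linalg.norm(a-b),np.degrees(np.arctan2(*(b-a)[1::-1])))
go([.54,.15,.33],90)
E
```

```text
[0.44192015 0.06864494 0.09      ] [0.6306408  0.10058588 0.09      ] 0.19140456279415463 9.606264905562908
[0.44318287 0.19392777 0.09      ] [0.59487054 0.2204319  0.09      ] 0.15398576902164526 9.911143351681723
t 0.8 pos [ 0.2708 -0.5909  0.2226] yaw_y -65.37 F [ 0.3  0.7 -1. ] w mm 86.8 tilt [-0.  0. -1.]
dp [ 18.447 -18.712  -3.582]
turn 4.93 units; q7 -0.05691230649989229
```

Emit:
{"name": "move_arm", "arguments": {
  "dp": [
    [0.5,-0.5,-0.6],
    [1.6,-1.6,-1.2],
    [2.7,-2.7,-1.8],
    [3.8,-3.9,-2.2],
    [4.9,-5.0,-2.4]
  ],
  "turn": [0,0,0,0,0],
  "jaw": [1,1,1,1,1]
}}

```text
time: 1.3
position: [0.3427, -0.3917, 0.2962]
tool_rot: [3.067, 0.669, 0.002]
ft_force: [0.5, 1.3, 0.3]
grip_width: 1.003
```

Emit:
{"name": "move_arm", "arguments": {
  "dp": [
    [1.1,-1.1,-0.2],
    [2.2,-2.2,-0.4],
    [3.3,-3.3,-0.6],
    [4.4,-4.5,-0.8],
    [5.5,-5.6,-1.0]
  ],
  "turn": [0,0,0,0,0],
  "jaw": [1,1,1,1,1]
}}

```text
time: 1.8
position: [0.4222, -0.1696, 0.3252]
tool_rot: [3.068, 0.67, 0.001]
ft_force: [1.2, -0.4, 0.7]
grip_width: 1.001
```

Emit:
{"name": "move_arm", "arguments": {
  "dp": [
    [1.1,-1.1,0],
    [2.2,-2.2,0],
    [3.3,-3.3,0],
    [4.4,-4.5,0],
    [5.5,-5.6,0]
  ],
  "turn": [0.6,1.2,1.8,2.4,3.0],
  "jaw": [1,1,1,1,1]
}}

```text
time: 2.3
position: [0.5021, 0.0518, 0.3251]
tool_rot: [3.13, 0.26, 0.002]
ft_force: [1.2, 0.1, -0.7]
grip_width: 1.001
```

```bash
python3 - <<'E'
from h import *
go([.53,.145,.33],99.7)
E
```

```text
t 2.3 pos [0.5021 0.0518 0.3251] yaw_y -80.49 F [ 1.2  0.1 -0.7] w mm 87.1 tilt [ 0.001  0.001 -1.   ]
dp [ 1.43  -2.909 -0.165]
turn -0.04 units; q7 -1.556077505079926
```

Emit:
{"name": "move_arm", "arguments": {
  "dp": [
    [0.8,-1.3,-0.1],
    [1.4,-2.6,-0.2],
    [1.4,-2.9,-0.2],
    [1.4,-2.9,-0.2]
  ],
  "turn": [0,0,0,0],
  "jaw": [1,1,1,1]
}}

```text
time: 2.7
position: [0.5281, 0.1448, 0.3305]
tool_rot: [-3.129, -0.271, 0.001]
ft_force: [0.2, -0.9, -1.1]
grip_width: 1.0
```

```bash
python3 - <<'E'
from h import *
go()
im=ctrl.get_image("wrist");ci=ctrl.camera_info("wrist");print(ci);cv2.imwrite("pics/w1.png",im[:,:,::-1])
np.save("w1_E.npy",ci["extrinsics"]);np.save("w_K.npy",ci["intrinsics"])
for t in("long_blank","short_blank","rack"):
    for d in ctrl.masks_of("wrist",t)[:2]:
        m=d["region"].astype(np.uint8);r=cv2.minAreaRect(cv2.findNonZero(m));b=cv2.boxPoints(r)
        print(t,round(d["confidence"],2),d["rect"],[np.round(ray(ci,*q,.065),3).tolist() for q in b])
        np.save(f"m_{t}.npy",m) if d["confidence"]>.5 else 0
E
```

```text
t 2.7 pos [0.5281 0.1448 0.3305] yaw_y -80.1 F [ 0.2 -0.9 -1.1] w mm 87.0 tilt [-0.    -0.001 -1.   ]
{'intrinsics': array([[333.59454563,   0.        , 318.50518606],
       [  0.        , 333.59454563, 241.68295945],
       [  0.        ,   0.        ,   1.        ]]), 'extrinsics': array([[ 0.16971709, -0.98549203,  0.00125512,  0.04945479],
       [ 0.94743021,  0.16281145, -0.27544223, -0.45992544],
       [ 0.27124177,  0.04793639,  0.96131681, -0.64392851],
       [ 0.        ,  0.        ,  0.        ,  1.        ]])}
long_blank 0.98 [374.6, 208.1, 56.2, 151.3] [[0.43, 0.09, 0.065], [0.631, 0.11, 0.065], [0.636, 0.053, 0.065], [0.434, 0.025, 0.065]]
short_blank 0.95 [276.1, 207.7, 47.3, 121.3] [[0.589, 0.236, 0.065], [0.599, 0.179, 0.065], [0.441, 0.155, 0.065], [0.431, 0.218, 0.065]]
rack 0.79 [325.6, 195.3, 191.8, 107.4] [[0.462, 0.253, 0.065], [0.591, 0.26, 0.065], [0.621, 0.028, 0.065], [0.494, 0.001, 0.065]]
```

View pics/w1.png

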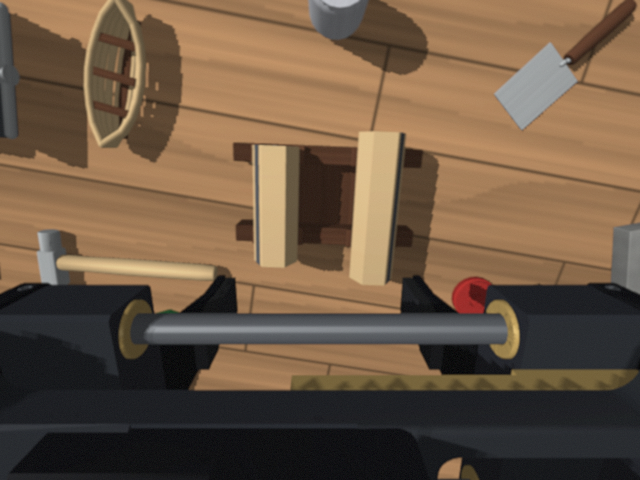

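```bash
cat >> h.py <<'E'
from scipy.optimize import minimize
def fit(ci,mask,L,x0,z=.065,rot=0):
    a=np.radians(np.arange(6)*60+rot);r=.05/np.sqrt(3)
    S=8
    def corners(q):
        c,s=np.cos(q[2]),np.sin(q[2]);o=[]
        for e in(-L/2,L/2):
            for t in a: o.append([q[0]+c*e-s*r*np.cos(t),q[1]+s*e+c*r*np.cos(t),z+r*np.sin(t)])
        return np.array(o)
    big=cv2.GaussianBlur(mask.astype(np.float32),(0,0),1)
    def cost(q):
        im=np.zeros(mask.shape,np.float32);h=cv2.convexHull(np.round(proj(ci,corners(q))*S).astype(np.int32))
        cv2.fillConvexPoly(im,h,1.,cv2.LINE_8,3);return ((cv2.GaussianBlur(im,(0,0),1)-big)**2).sum()
    sx=np.array([x0]+[np.array(x0)+d for d in([.01,0,0],[0,.01,0],[0,0,.06])])
    m=minimize(cost,x0,method="Nelder-Mead",options=dict(initial_simplex=sx,xatol=1e-4,fatol=.05))
    return m.x,m.fun
E
python3 - <<'E'
from h import *
ci=dict(intrinsics=np.load("w_K.npy"),extrinsics=np.load("w1_E.npy"))
for t,L,x0 in(("long_blank",.19,[.53,.08,.17]),("short_blank",.15,[.515,.2,.17])):
    x,f=fit(ci,np.load(f"m_{t}.npy"),L,x0);print(t,np.round(x[:2],4),np.degrees(x[2]),f)
    for n in("scene",):
        c2=ctrl.camera_info(n);ctrl.get_image(n);d=[d for d in ctrl.masks_of(n,t)]
        print(len(d))
        for e in d[:3]:
            if abs(e["rect"][0]-322)<25 and abs(e["rect"][1]-243)<30:
                x,f=fit(c2,e["region"],L,x0);print(n,np.round(x[:2],4),np.degrees(x[2]),f)
E
```

```text
long_blank [0.5372 0.0688] 7.5690376528483965 58.17516326904297
1
scene [0.5365 0.0725] 8.126280286334387 10.061294555664062
short_blank [0.5194 0.1971] 8.419928430702312 33.33733367919922
4
```

```bash
python3 - <<'E'
from h import *
ci=dict(intrinsics=np.load("w_K.npy"),extrinsics=np.load("w1_E.npy"))
y=np.radians(8);X=np.array([np.cos(y),np.sin(y)]);Y=np.array([-np.sin(y),np.cos(y)])
for p in((243,152),(418,158),(245,230),(403,237)):
    q=ray(ci,*p,.035)[:2];print(p,q,"along x",q@X,"y",q@Y)
for c in([.537,.070],[.5194,.1971]): c=np.array(c);print(c@X,c@Y)
go([.537,.070,.051],98)
E
```

```text
(243, 152) [0.57775207 0.25113245] along x 0.6070803077716808 y 0.1682808967202097
(418, 158) [0.60957965 0.02085209] along x 0.606549310206515 y -0.0641879339284943
(245, 230) [0.47232476 0.23683709] along x 0.5006894816908488 y 0.16879730731524775
(403, 237) [0.50014164 0.01455379] along x 0.4972997948097276 y -0.05519411038526547
0.541516069981428 -0.005417190403645218
0.5417762531036006 0.12289532771030554
t 3.1 pos [0.5289 0.1412 0.3306] yaw_y -80.5 F [-0.6 -0.6  1.3] w mm 86.9 tilt [ 0.     0.001 -1.   ]
dp [-0.128  2.377  9.322]
turn 0.3 units; q7 -1.7898005141919877
```

Emit:
{"name": "move_arm", "arguments": {
  "dp": [
    [0,1.2,1.0],
    [-0.1,2.4,2.0],
    [-0.1,2.4,3.6],
    [-0.1,2.4,5.2],
    [-0.1,2.4,6.5]
  ],
  "turn": [0.3,0.3,0.3,0.3,0.3],
  "jaw": [1,1,1,1,1]
}}

```text
time: 3.6
position: [0.537, 0.0695, 0.1332]
tool_rot: [3.133, 0.219, -0.002]
ft_force: [0.0, -0.6, -0.0]
grip_width: 1.002
```

Emit:
{"name": "move_arm", "arguments": {
  "dp": [
    [0,0,1.2],
    [0,0,2.2],
    [0,0,2.8],
    [0,0,2.8]
  ],
  "turn": [0,0,0,0],
  "jaw": [1,1,1,1]
}}

```text
time: 4.0
position: [0.5355, 0.07, 0.0489]
tool_rot: [-3.134, -0.222, 0.009]
ft_force: [-0.5, 0.4, -0.9]
grip_width: 1.0
```

```bash
python3 - <<'E'
from h import *
go([.537,.070,.051],98)
E
```

```text
t 4.0 pos [0.5355 0.07   0.0489] yaw_y -81.91 F [-0.5  0.4 -0.9] w mm 87.0 tilt [-0.006 -0.001 -1.   ]
dp [ 0.048  0.007 -0.072]
turn 0.02 units; q7 -1.814385803867179
```

Emit:
{"name": "move_arm", "arguments": {
  "dp": [
    [0,0,0],
    [0,0,0],
    [0,0,0],
    [0,0,0],
    [0,0,0]
  ],
  "turn": [0,0,0,0,0],
  "jaw": [-1,-1,-1,-1,-1],
  "grip_force": 8
}}

```text
time: 4.5
position: [0.5384, 0.0713, 0.0523]
tool_rot: [-3.134, -0.223, -0.002]
ft_force: [-0.0, 0.2, 2.8]
grip_width: 0.656
```

```bash
python3 - <<'E'
from h import *
go()
E
```

```text
t 4.5 pos [0.5384 0.0713 0.0523] yaw_y -81.87 F [-0.   0.2  2.8] w mm 57.0 tilt [ 0.001  0.    -1.   ]
```

Emit:
{"name": "move_arm", "arguments": {
  "dp": [
    [0,0,-0.3],
    [0,0,-0.6],
    [0,0.2,-0.6],
    [0,0.35,-0.6],
    [0,0.35,-0.6]
  ],
  "turn": [0,0,0,0,0],
  "jaw": [-1,-1,-1,-1,-1]
}}

```text
time: 5.0
position: [0.5392, 0.0589, 0.0692]
tool_rot: [3.133, 0.22, -0.001]
ft_force: [0.3, 0.7, -3.8]
grip_width: 0.657
```

```bash
python3 - <<'E'
from h import *
go()
im=ctrl.get_image("wrist");cv2.imwrite("pics/w2.png",im[:,:,::-1])
E
```

```text
t 5.0 pos [0.5392 0.0589 0.0692] yaw_y -81.98 F [ 0.3  0.7 -3.8] w mm 57.2 tilt [-0.001  0.001 -1.   ]
```

View pics/w2.png

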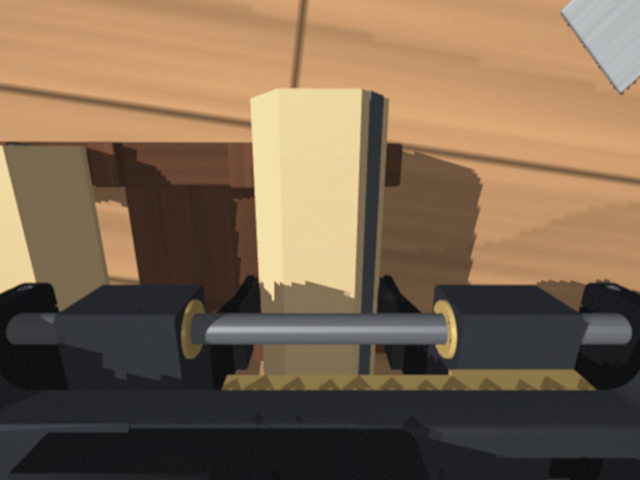

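The long blank is lifted and held by its side edges, with the strip on the right. Next I press its outer bottom edge on the outer cleat.

Emit:
{"name": "move_arm", "arguments": {
  "dp": [
    [0,0,0.3],
    [0,0,0.45],
    [0,0,0.55],
    [0,0,0.65],
    [0,0,0.65]
  ],
  "turn": [0,0,0,0,0],
  "jaw": [-1,-1,-1,-1,-1],
  "grip_force": 6
}}

```text
time: 5.55
position: [0.5393, 0.0618, 0.0498]
tool_rot: [-3.132, -0.224, -0.0]
ft_force: [-0.7, 4.6, 1.3]
grip_width: 0.618
```

```bash
python3 - <<'E'
from h import *
go()
E
```

```text
t 5.55 pos [0.5393 0.0618 0.0498] yaw_y -81.8 F [-0.7  4.6  1.3] w mm 53.8 tilt [ 0.    -0.001 -1.   ]
```

Emit:
{"name": "move_arm", "arguments": {
  "dp": [
    [0,0,0.15],
    [0,0,0.3],
    [0,0,0.3]
  ],
  "turn": [0,0,0],
  "jaw": [-1,-1,-1]
}}

```text
time: 5.85
position: [0.5395, 0.062, 0.041]
tool_rot: [-3.132, -0.224, -0.001]
ft_force: [0.2, 6.6, 1.3]
grip_width: 0.579
```

```bash
python3 - <<'E'
from h import *
go()
im=ctrl.get_image("wrist");cv2.imwrite("pics/w3.png",im[:400,100:500,::-1])
E
```

```text
t 5.85 pos [0.5395 0.062  0.041 ] yaw_y -81.82 F [0.2 6.6 1.3] w mm 50.4 tilt [ 0.001 -0.002 -1.   ]
```

View pics/w3.png

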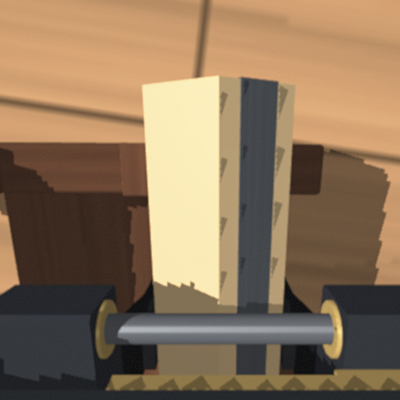

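The long blank is now rolled 30°, held flat-to-flat with an edge up and the strip upper right. Next: release, rise, and push it high towards +y.

Emit:
{"name": "move_arm", "arguments": {
  "dp": [
    [0,0,0],
    [0,0,0],
    [0,0,-0.3],
    [0,0,-0.8],
    [0,0,-1.1]
  ],
  "turn": [0,0,0,0,0],
  "jaw": [1,1,1,1,1]
}}

```text
time: 6.4
position: [0.5402, 0.0601, 0.0759]
tool_rot: [3.133, 0.222, 0.003]
ft_force: [0.3, -0.3, -0.6]
grip_width: 0.941
```

```bash
python3 - <<'E'
from h import *
go()
im=ctrl.get_image("wrist");cv2.imwrite("pics/w4.png",im[:400,100:500,::-1])
E
```

```text
t 6.4 pos [0.5402 0.0601 0.0759] yaw_y -81.91 F [ 0.3 -0.3 -0.6] w mm 81.9 tilt [ 0.002  0.001 -1.   ]
```

View pics/w4.png

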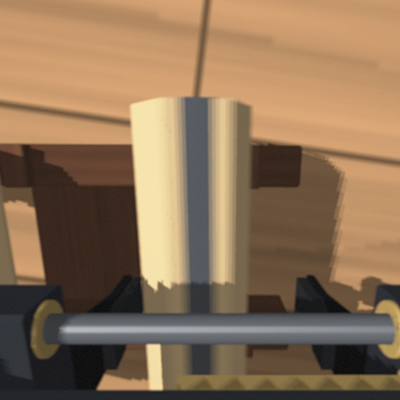

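It rolled onto the next flat by itself, strip central on top. I rise, check that it is seated, then go to the short blank.

Emit:
{"name": "move_arm", "arguments": {
  "dp": [
    [0,0,-1.2],
    [0,0,-2.6],
    [0,-1,-4.0],
    [0,-2.2,-5.0],
    [0,-2.2,-5.0]
  ],
  "turn": [0,0,0,0,0],
  "jaw": [1,1,1,1,1]
}}

```text
time: 6.95
position: [0.5313, 0.1333, 0.2302]
tool_rot: [-3.13, -0.235, -0.016]
ft_force: [0.7, 0.7, -0.3]
grip_width: 1.001
```

```bash
python3 - <<'E'
from h import *
im=ctrl.get_image("wrist");ci=ctrl.camera_info("wrist");cv2.imwrite("pics/w5.png",cv2.resize(im[100:340,200:520,::-1],(800,600),interpolation=cv2.INTER_CUBIC))
Y=np.array([-np.sin(.1396),np.cos(.1396)]);X=np.array([Y[1],-Y[0]])
for t,L,x0 in(("long_blank",.19,[.537,.07,.14]),("short_blank",.15,[.519,.197,.14])):
    d=ctrl.masks_of("wrist",t)[0];x,f=fit(ci,d["region"],L,x0);print(t,np.round(x[:2],4),np.degrees(x[2]),f,"rack axes",x[:2]@X,x[:2]@Y)
go([.5194,.1971,.051],98)
E
```

```text
long_blank [0.536  0.0699] 7.565874696919117 650.178466796875 rack axes 0.5405474442980694 -0.005367753698344607
short_blank [0.5192 0.1954] 8.100235053687436 341.46209716796875 rack axes 0.5413364004775 0.12126149169164158
t 7.1 pos [0.53   0.1252 0.2241] yaw_y -81.87 F [-0.5  0.2 -0.1] w mm 87.2 tilt [ 0.     0.002 -1.   ]
dp [-0.013 -2.433  5.765]
turn 0.03 units; q7 -1.8075043686156798
```

View pics/w5.png

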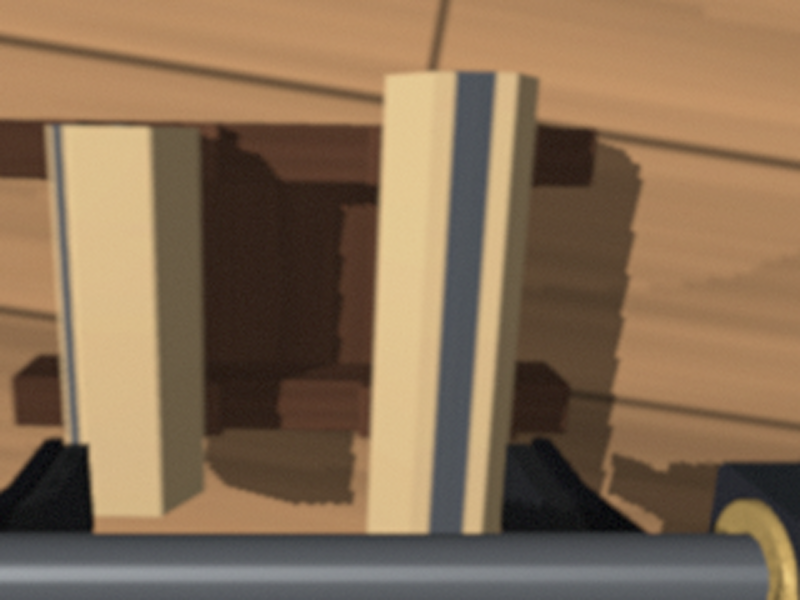

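The long blank lies strip up and centred, within about 1 mm. Now the short blank, mirrored.

Emit:
{"name": "move_arm", "arguments": {
  "dp": [
    [0,-1.4,0],
    [0,-2.4,1.0],
    [0,-2.4,2.6],
    [0,-2.4,4.2],
    [0,-2.4,5.2]
  ],
  "turn": [0,0,0,0,0],
  "jaw": [1,1,1,1,1]
}}

```text
time: 7.6
position: [0.5173, 0.1942, 0.063]
tool_rot: [3.131, 0.22, -0.01]
ft_force: [-0.4, -0.4, -0.8]
grip_width: 1.004
```

Emit:
{"name": "move_arm", "arguments": {
  "dp": [
    [0,0,0.55],
    [0,0,0.55],
    [0,0,0.55]
  ],
  "turn": [0,0,0],
  "jaw": [1,1,1]
}}

```text
time: 7.9
position: [0.5206, 0.1969, 0.0522]
tool_rot: [-3.134, -0.221, -0.001]
ft_force: [0.0, -0.0, -0.1]
grip_width: 0.999
```

```bash
python3 - <<'E'
from h import *
go([.5193,.1965,.051],98)
E
```

```text
t 7.9 pos [0.5206 0.1969 0.0522] yaw_y -81.92 F [ 0.  -0.  -0.1] w mm 86.9 tilt [ 0.001 -0.    -1.   ]
dp [-0.045  0.008  0.04 ]
turn 0.02 units; q7 -2.084974157510216
```

Emit:
{"name": "move_arm", "arguments": {
  "dp": [
    [0,0,0],
    [0,0,0],
    [0,0,0],
    [0,0,0],
    [0,0,0]
  ],
  "turn": [0,0,0,0,0],
  "jaw": [-1,-1,-1,-1,-1],
  "grip_force": 8
}}

```text
time: 8.4
position: [0.5201, 0.1989, 0.0523]
tool_rot: [-3.131, -0.223, -0.002]
ft_force: [-0.2, 2.1, 1.4]
grip_width: 0.652
```

Emit:
{"name": "move_arm", "arguments": {
  "dp": [
    [0,0,-0.3],
    [0,0,-0.6],
    [0,-0.2,-0.6],
    [0,-0.35,-0.6],
    [0,-0.35,-0.6]
  ],
  "turn": [0,0,0,0,0],
  "jaw": [-1,-1,-1,-1,-1]
}}

```text
time: 8.9
position: [0.5178, 0.2086, 0.0694]
tool_rot: [-3.133, -0.225, 0.001]
ft_force: [-0.4, -0.5, -0.9]
grip_width: 0.652
```

Emit:
{"name": "move_arm", "arguments": {
  "dp": [
    [0,0,0.3],
    [0,0,0.45],
    [0,0,0.55],
    [0,0,0.65],
    [0,0,0.65]
  ],
  "turn": [0,0,0,0,0],
  "jaw": [-1,-1,-1,-1,-1],
  "grip_force": 6
}}

```text
time: 9.4
position: [0.5183, 0.2071, 0.0494]
tool_rot: [3.134, 0.222, -0.001]
ft_force: [0.9, -1.5, 0.1]
grip_width: 0.621
```

```bash
python3 - <<'E'
from h import *
go()
E
```

```text
t 9.4 pos [0.5183 0.2071 0.0494] yaw_y -81.91 F [ 0.9 -1.5  0.1] w mm 54.0 tilt [-0.001  0.    -1.   ]
```

Emit:
{"name": "move_arm", "arguments": {
  "dp": [
    [0,0,0.15],
    [0,0,0.3],
    [0,0,0.3]
  ],
  "turn": [0,0,0],
  "jaw": [-1,-1,-1]
}}

```text
time: 9.7
position: [0.5184, 0.208, 0.0408]
tool_rot: [-3.133, -0.223, -0.0]
ft_force: [0.3, -1.3, -0.1]
grip_width: 0.57
```

```bash
python3 - <<'E'
from h import *
go()
im=ctrl.get_image("wrist");cv2.imwrite("pics/w6.png",im[:400,100:500,::-1])
E
```

```text
t 9.7 pos [0.5184 0.208  0.0408] yaw_y -81.87 F [ 0.3 -1.3 -0.1] w mm 49.6 tilt [ 0.    -0.001 -1.   ]
```

View pics/w6.png

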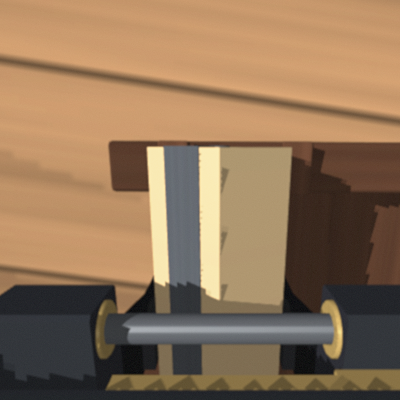

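The short blank is at 30° with its strip upper left, as intended. It sits about 3 mm further out than the long one did, so I nudge it inwards before releasing.

Emit:
{"name": "move_arm", "arguments": {
  "dp": [
    [0,0.06,0],
    [0,0.12,0.05],
    [0,0.12,0.1],
    [0,0.12,0.1]
  ],
  "turn": [0,0,0,0],
  "jaw": [-1,-1,-1,-1]
}}

```text
time: 10.15
position: [0.5186, 0.2068, 0.039]
tool_rot: [-3.13, -0.225, -0.001]
ft_force: [-1.2, 2.8, 5.9]
grip_width: 0.573
```

```bash
python3 - <<'E'
from h import *
go()
E
```

```text
t 10.15 pos [0.5186 0.2068 0.039 ] yaw_y -81.78 F [-1.2  2.8  5.9] w mm 49.8 tilt [ 0.001 -0.003 -1.   ]
```

Emit:
{"name": "move_arm", "arguments": {
  "dp": [
    [0,0,-0.08],
    [0,0.08,-0.08],
    [0,0.08,0],
    [0,0.08,0]
  ],
  "turn": [0,0,0,0],
  "jaw": [-1,-1,-1,-1]
}}

```text
time: 10.55
position: [0.5193, 0.201, 0.0381]
tool_rot: [3.133, 0.221, -0.0]
ft_force: [-1.0, 0.0, 3.1]
grip_width: 0.573
```

```bash
python3 - <<'E'
from h import *
go()
E
```

```text
t 10.55 pos [0.5193 0.201  0.0381] yaw_y -81.91 F [-1.   0.   3.1] w mm 49.9 tilt [-0.     0.001 -1.   ]
```

Emit:
{"name": "move_arm", "arguments": {
  "dp": [
    [0,0,-0.06],
    [0,-0.11,-0.06],
    [0,-0.11,0],
    [0,-0.11,0]
  ],
  "turn": [0,0,0,0],
  "jaw": [-1,-1,-1,-1]
}}

```text
time: 10.95
position: [0.5186, 0.2056, 0.038]
tool_rot: [-3.133, -0.224, -0.0]
ft_force: [-0.1, 1.0, -0.2]
grip_width: 0.576
```

```bash
python3 - <<'E'
from h import *
go()
E
```

```text
t 10.95 pos [0.5186 0.2056 0.038 ] yaw_y -81.84 F [-0.1  1.  -0.2] w mm 50.1 tilt [ 0.    -0.001 -1.   ]
```

Emit:
{"name": "move_arm", "arguments": {
  "dp": [
    [0,0.08,0],
    [0,0.27,0],
    [0,0.3,-0.3],
    [0,0.35,-0.7],
    [0,0.35,-1.0]
  ],
  "turn": [0,0,0,0,0],
  "jaw": [0.52,0.52,0.52,0.6,0.7]
}}

```text
time: 11.45
position: [0.521, 0.1941, 0.0695]
tool_rot: [3.133, 0.221, 0.002]
ft_force: [-0.2, -0.5, -0.7]
grip_width: 0.815
```

```bash
python3 - <<'E'
from h import *
go()
im=ctrl.get_image("wrist");cv2.imwrite("pics/w7.png",im[:400,100:500,::-1])
E
```

```text
t 11.45 pos [0.521  0.1941 0.0695] yaw_y -81.92 F [-0.2 -0.5 -0.7] w mm 70.9 tilt [ 0.001  0.    -1.   ]
```

View pics/w7.png

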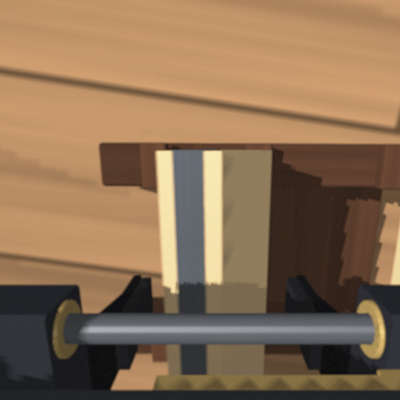

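It still stands on its edge, so I push it over with the outer finger.

Emit:
{"name": "move_arm", "arguments": {
  "dp": [
    [0,0.15,0],
    [0,0.3,0],
    [0,0.45,0],
    [0,0.6,0],
    [0,0.6,0]
  ],
  "turn": [0,0,0,0,0],
  "jaw": [0.7,0.7,0.7,0.7,0.7]
}}

```text
time: 12.0
position: [0.5227, 0.1777, 0.0682]
tool_rot: [-3.132, -0.223, -0.0]
ft_force: [-0.9, 3.7, 1.4]
grip_width: 0.849
```

```bash
python3 - <<'E'
from h import *
go()
im=ctrl.get_image("wrist");cv2.imwrite("pics/w8.png",im[:400,100:500,::-1])
E
```

```text
t 12.0 pos [0.5227 0.1777 0.0682] yaw_y -81.87 F [-0.9  3.7  1.4] w mm 73.9 tilt [ 0.    -0.002 -1.   ]
```

View pics/w8.png

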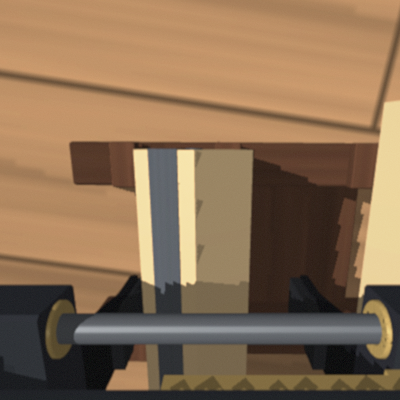

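It slid to the inner cleat instead of tipping; that contact puts the cradle centre at rack-y of about 0.122. The earlier release was 9.4 mm out, but it needs 7.1 to 8.5. I regrip and place it more precisely.

Emit:
{"name": "move_arm", "arguments": {
  "dp": [
    [0,-0.2,0],
    [0,-0.4,0.2],
    [0,-0.4,0.5],
    [0,-0.4,0.8],
    [0,-0.4,0.8]
  ],
  "turn": [0,0,0,0,0],
  "jaw": [0.8,0.8,0.8,0.8,-1],
  "grip_force": 8
}}

```text
time: 12.55
position: [0.52, 0.1891, 0.0423]
tool_rot: [-3.133, -0.223, 0.004]
ft_force: [-0.9, 4.8, 1.7]
grip_width: 0.865
```

Emit:
{"name": "move_arm", "arguments": {
  "dp": [
    [0,0,0],
    [0,0,0],
    [0,0,0]
  ],
  "turn": [0,0,0],
  "jaw": [-1,-1,-1]
}}

```text
time: 12.85
position: [0.5193, 0.1966, 0.0455]
tool_rot: [-3.123, -0.229, -0.0]
ft_force: [-5.2, 13.1, 5.0]
grip_width: 0.647
```

```bash
cat >> h.py <<'E'
Yr=np.array([-np.sin(.1396),np.cos(.1396)])
def ry(): print("rack y of TCP",round(np.array(ctrl.get_state()["position"])[:2]@Yr,4))
E
python3 - <<'E'
from h import *
go();ry()
E
```

```text
t 12.85 pos [0.5193 0.1966 0.0455] yaw_y -81.62 F [-5.2 13.1  5. ] w mm 56.3 tilt [ 0.001 -0.01  -1.   ]
rack y of TCP 0.1224
```

Emit:
{"name": "move_arm", "arguments": {
  "dp": [
    [0,0,0],
    [0,0,0]
  ],
  "turn": [0,0],
  "jaw": [-1,-1]
}}

```text
time: 13.05
position: [0.5193, 0.1965, 0.0455]
tool_rot: [-3.124, -0.229, -0.001]
ft_force: [-6.2, 13.3, 6.0]
grip_width: 0.65
```

```bash
cat >> h.py <<'E'
def runs(name,row,c0=200,c1=450):
    "row colour profile, run-length by simple classes"
    im=ctrl.get_image(name);cv2.imwrite(f"pics/last_{name}.png",im[:,:,::-1])
    for r in row:
        a=im[r-1:r+2,c0:c1].astype(float).mean(0);out=[]
        for i,(R_,G,B) in enumerate(a):
            k="iron" if B>=R_*.95 and R_<130 else "pale" if G>.78*R_ and R_>100 else "dark" if R_<100 else "bench"
            if not out or out[-1][0]!=k: out.append([k,c0+i,c0+i,0])
            out[-1][2]=c0+i;out[-1][3]+=R_
        print(r,[(k,s,e,int(v/(e-s+1))) for k,s,e,v in out if e-s>1])
E
python3 - <<'E'
from h import *
go();ry();runs("wrist",(170,200,240))
for r in (170,): print(cv2.imread("pics/last_wrist.png")[r,220:360:4,::-1].tolist())
a=cv2.imread("pics/w6.png")[200,:,::-1];print("w6",a[120:260:4].tolist())
E
```

```text
t 13.05 pos [0.5193 0.1965 0.0455] yaw_y -81.6 F [-6.2 13.3  6. ] w mm 56.5 tilt [ 0.001 -0.01  -1.   ]
rack y of TCP 0.1223
170 [('dark', 200, 236, 87), ('bench', 237, 247, 106), ('pale', 248, 256, 226), ('iron', 257, 271, 97), ('pale', 272, 386, 208), ('dark', 387, 449, 73)]
200 [('bench', 200, 249, 188), ('pale', 250, 257, 234), ('iron', 258, 272, 98), ('pale', 273, 385, 208), ('dark', 386, 449, 55)]
240 [('bench', 200, 250, 196), ('pale', 251, 259, 227), ('iron', 260, 273, 98), ('pale', 274, 382, 207), ('dark', 383, 449, 55)]
[[86, 57, 42], [87, 59, 44], [87, 57, 44], [88, 58, 44], [93, 61, 46], [108, 74, 53], [106, 70, 51], [166, 134, 99], [245, 226, 171], [169, 152, 129], [99, 102, 110], [99, 103, 110], [99, 104, 109], [103, 101, 97], [245, 226, 171], [245, 226, 170], [232, 207, 153], [227, 200, 148], [227, 201, 149], [227, 200, 148], [226, 201, 148], [226, 200, 148], [227, 202, 150], [227, 200, 149], [226, 200, 148], [228, 202, 149], [227, 202, 149], [227, 201, 150], [228, 202, 151], [227, 201, 149], [226, 199, 148], [226, 199, 146], [226, 200, 147], [227, 200, 148], [226, 199, 149]]
w6 [[187, 142, 101], [187, 143, 102], [187, 143, 102], [184, 141, 100], [182, 139, 100], [187, 142, 102], [195, 149, 107], [197, 150, 107], [249, 234, 182], [249, 233, 181], [249, 233, 180], [249, 229, 175], [99, 106, 114], [105, 109, 116], [102, 106, 113], [104, 109, 116], [100, 105, 112], [101, 107, 111], [102, 106, 113], [101, 105, 114], [248, 227, 167], [250, 235, 182], [250, 234, 182], [250, 235, 182], [250, 236, 183], [193, 165, 123], [175, 152, 113], [176, 150, 113], [175, 149, 110], [176, 152, 112], [174, 150, 111], [176, 152, 113], [175, 150, 112], [175, 150, 111], [175, 150, 112]]
```

Emit:
{"name": "move_arm", "arguments": {
  "dp": [
    [0,0,-0.3],
    [0,0,-0.7],
    [0,0,-0.7],
    [0,0,-0.7]
  ],
  "turn": [0,0,0,0],
  "jaw": [-1,-1,-1,-1]
}}

```text
time: 13.5
position: [0.5214, 0.187, 0.0649]
tool_rot: [3.132, 0.22, 0.0]
ft_force: [0.8, -1.5, -1.4]
grip_width: 0.636
```

```bash
python3 - <<'E'
from h import *
go(yaw=98);ry();runs("wrist",(170,200,240))
E
```

```text
t 13.5 pos [0.5214 0.187  0.0649] yaw_y -81.97 F [ 0.8 -1.5 -1.4] w mm 55.3 tilt [-0.     0.002 -1.   ]
turn 0.01 units; q7 -2.056196017656643
rack y of TCP 0.1127
170 [('dark', 200, 226, 84), ('bench', 227, 235, 102), ('bench', 237, 247, 103), ('pale', 250, 260, 229), ('iron', 261, 281, 96), ('pale', 282, 382, 203), ('dark', 383, 449, 81)]
200 [('bench', 200, 250, 181), ('pale', 251, 262, 223), ('iron', 263, 281, 95), ('pale', 282, 380, 203), ('dark', 381, 449, 52)]
240 [('bench', 200, 252, 188), ('pale', 253, 263, 231), ('iron', 264, 282, 96), ('pale', 283, 378, 202), ('dark', 379, 449, 51)]
```

Emit:
{"name": "move_arm", "arguments": {
  "dp": [
    [0,-0.3,-0.1],
    [0,-0.57,-0.1],
    [0,-0.57,0.2],
    [0,-0.57,0.5],
    [0,-0.57,0.5]
  ],
  "turn": [0,0,0,0,0],
  "jaw": [-1,-1,-1,-1,-1],
  "grip_force": 6
}}

```text
time: 14.05
position: [0.5179, 0.2046, 0.0483]
tool_rot: [3.133, 0.222, -0.004]
ft_force: [-0.2, 0.2, -1.7]
grip_width: 0.61
```

```bash
python3 - <<'E'
from h import *
go();ry();runs("wrist",(200,))
E
```

```text
t 14.05 pos [0.5179 0.2046 0.0483] yaw_y -81.89 F [-0.2  0.2 -1.7] w mm 53.1 tilt [-0.002  0.001 -1.   ]
rack y of TCP 0.1306
200 [('bench', 200, 249, 191), ('pale', 250, 262, 242), ('iron', 263, 286, 102), ('pale', 287, 378, 209), ('dark', 379, 449, 57)]
```

Emit:
{"name": "move_arm", "arguments": {
  "dp": [
    [0,0.02,0.1],
    [0,0.03,0.2],
    [0,0.03,0.28],
    [0,0.03,0.28]
  ],
  "turn": [0,0,0,0],
  "jaw": [-1,-1,-1,-1]
}}

```text
time: 14.5
position: [0.5199, 0.2032, 0.0423]
tool_rot: [3.132, 0.221, 0.002]
ft_force: [0.1, -3.1, 3.6]
grip_width: 0.573
```

```bash
python3 - <<'E'
from h import *
go();ry();runs("wrist",(200,))
E
```

```text
t 14.5 pos [0.5199 0.2032 0.0423] yaw_y -81.94 F [ 0.1 -3.1  3.6] w mm 49.9 tilt [ 0.001  0.002 -1.   ]
rack y of TCP 0.1289
200 [('bench', 200, 249, 187), ('pale', 250, 266, 244), ('iron', 267, 298, 102), ('pale', 299, 387, 189), ('dark', 388, 449, 57)]
```

At 30° again, resting against the outer cleat and pressed inwards, as the long one was. Release in the same way.

Emit:
{"name": "move_arm", "arguments": {
  "dp": [
    [0,0,0],
    [0,0,0],
    [0,0,0],
    [0,0,-0.5],
    [0,0,-1.0]
  ],
  "turn": [0,0,0,0,0],
  "jaw": [1,1,1,1,1]
}}

```text
time: 15.05
position: [0.5185, 0.2049, 0.0725]
tool_rot: [-3.133, -0.223, 0.001]
ft_force: [0.2, -0.4, 1.1]
grip_width: 0.94
```

```bash
python3 - <<'E'
from h import *
go();ry();runs("wrist",(170,200,240))
E
```

```text
t 15.05 pos [0.5185 0.2049 0.0725] yaw_y -81.84 F [ 0.2 -0.4  1.1] w mm 81.7 tilt [-0.001 -0.    -1.   ]
rack y of TCP 0.1308
170 [('bench', 200, 222, 183), ('dark', 223, 254, 85), ('pale', 255, 268, 226), ('iron', 269, 291, 100), ('pale', 292, 369, 196), ('dark', 370, 449, 74)]
200 [('bench', 200, 256, 183), ('pale', 257, 270, 230), ('iron', 271, 291, 99), ('pale', 292, 368, 196), ('dark', 369, 449, 54)]
240 [('bench', 200, 258, 192), ('pale', 259, 271, 234), ('iron', 272, 292, 100), ('pale', 293, 366, 196), ('dark', 367, 449, 54)]
```

It leaned back to roughly 23° instead of falling. I'll close the fingers, press down on the inner slope of its top (which also drives it against the outer cleat), and tip it over. First I raise and measure its pose.

Emit:
{"name": "move_arm", "arguments": {
  "dp": [
    [0,0,-1.2],
    [0,0,-2.4],
    [0,0.6,-3.0],
    [0,1.2,-3.4],
    [0,1.2,-3.4]
  ],
  "turn": [0,0,0,0,0],
  "jaw": [1,1,1,0,-1]
}}

```text
time: 15.6
position: [0.5262, 0.1667, 0.1763]
tool_rot: [3.133, 0.216, 0.008]
ft_force: [0.9, -0.3, -0.1]
grip_width: 0.892
```

```bash
python3 - <<'E'
from h import *
go();ry()
runs("wrist",(150,200,250),180,400);ci=ctrl.camera_info("wrist")
d=ctrl.masks_of("wrist","short_blank")[0];print(d["confidence"],d["rect"])
m=d["region"];m=m.copy()
for th in(0,10,15,20,25,30,40):
    x,f=fit(ci,m,.15,[.519,.2,.14],.0685,th);print(th,np.round(x[:2],4),round(np.degrees(x[2]),2),round(f,1),"ry",round(x[:2]@Yr,4))
E
```

```text
t 15.6 pos [0.5262 0.1667 0.1763] yaw_y -82.12 F [ 0.9 -0.3 -0.1] w mm 77.6 tilt [ 0.005  0.002 -1.   ]
rack y of TCP 0.0919
150 [('bench', 180, 210, 183), ('dark', 211, 228, 81), ('pale', 230, 235, 128), ('dark', 236, 246, 95), ('pale', 247, 255, 120), ('dark', 256, 258, 95), ('pale', 259, 292, 113), ('dark', 295, 301, 95), ('bench', 302, 306, 101), ('dark', 307, 309, 99), ('bench', 310, 316, 104), ('dark', 317, 389, 87), ('bench', 390, 394, 101)]
200 [('bench', 180, 230, 179), ('pale', 231, 238, 223), ('iron', 239, 249, 96), ('pale', 250, 300, 179), ('dark', 301, 393, 61), ('pale', 395, 399, 211)]
250 [('bench', 180, 234, 152), ('pale', 235, 242, 213), ('iron', 243, 251, 95), ('pale', 252, 300, 178), ('dark', 301, 390, 61), ('pale', 392, 399, 219)]
0.79 [266.6, 233.3, 74.5, 162.4]
0 [0.5173 0.2076] 8.4 1878.8 ry 0.1336
10 [0.5172 0.2076] 8.38 2007.5 ry 0.1336
15 [0.5171 0.207 ] 8.87 1968.2 ry 0.1331
20 [0.5173 0.2064] 8.7 1857.6 ry 0.1324
25 [0.5172 0.2062] 8.78 1711.6 ry 0.1322
30 [0.5172 0.206 ] 8.97 1619.5 ry 0.1321
40 [0.5178 0.2071] 9.37 1643.7 ry 0.1331
```

```bash
python3 - <<'E'
import cv2
a=cv2.imread("pics/last_wrist.png");cv2.imwrite("pics/c11.png",cv2.resize(a[110:350,160:480],(800,600),interpolation=cv2.INTER_CUBIC))
E
```

```text
(no output)
```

View pics/c11.png

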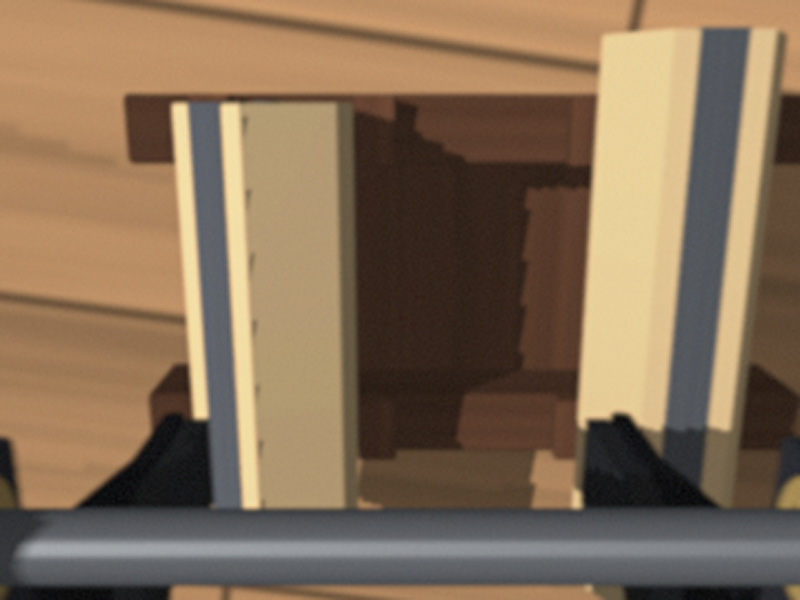

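```bash
cat >> h.py <<'E'
from scipy.optimize import least_squares
def fit_edges(ci,row,obs,x0,yaw=.1396):
    "obs: {corner angle deg at theta=0: column}; solves rack-y, z, theta"
    X=np.array([np.cos(yaw),np.sin(yaw)]);Y=np.array([-X[1],X[0]]);r=.05/np.sqrt(3)
    def res(q):
        o=[]
        for a,c in obs.items():
            t=np.radians(a+q[2]);b=(q[0]+r*np.cos(t))*Y
            P=np.array([[*(b+X*s),q[1]+r*np.sin(t)] for s in(.48,.62)]);p=proj(ci,P)
            o.append(np.interp(row,*(p[np.argsort(p[:,1])].T[::-1]))-c)
        return o
    s=least_squares(res,x0,x_scale=[.01,.01,10]);return np.round(s.x,4),np.round(s.fun,1)
E
python3 - <<'E'
from h import *
ci=ctrl.camera_info("wrist")
print("short",fit_edges(ci,200,{0:231,60:259.5,120:298,180:302.3},[.13,.068,20]))
print("short no lower",fit_edges(ci,200,{0:231,60:259.5,120:298},[.13,.068,20]))
print("long",fit_edges(ci,200,{180:468,60:395,120:429.5},[-.006,.065,0]))
go();ry()
E
```

```text
short (array([ 0.1331,  0.0765, 26.3496]), array([-0. ,  0. , -0.1,  0. ]))
short no lower (array([ 0.133 ,  0.0768, 26.1476]), array([-0.,  0.,  0.]))
long (array([ 8.20000e-03,  8.22000e-02, -5.03729e+01]), array([-0., -0.,  0.]))
t 15.7 pos [0.5239 0.1693 0.174 ] yaw_y -81.92 F [ 0.6  0.7 -0.5] w mm 70.5 tilt [ 0.001 -0.    -1.   ]
rack y of TCP 0.0947
```

The picture shows the short blank still leaning on the outer cleat: ridge at crop (248,225), strip at (205,225), about 26°. The long blank lies strip up. Pressing the inner slope now.

Emit:
{"name": "move_arm", "arguments": {
  "dp": [
    [0,-0.06,0.8],
    [0,-0.06,1.8],
    [0,-0.06,2.5],
    [0,-0.06,2.65],
    [0,-0.06,2.65]
  ],
  "turn": [0,0,0,0,0],
  "jaw": [-1,-1,-1,-1,-1],
  "grip_force": 15
}}

```text
time: 16.2
position: [0.5223, 0.1729, 0.0937]
tool_rot: [-3.132, -0.227, 0.004]
ft_force: [0.8, 0.2, -0.2]
grip_width: 0.353
```

Emit:
{"name": "move_arm", "arguments": {
  "dp": [
    [0,0,0.1],
    [0,0,0.18],
    [0,0,0.25],
    [0,0,0.25]
  ],
  "turn": [0,0,0,0],
  "jaw": [-1,-1,-1,-1]
}}

```text
time: 16.6
position: [0.5236, 0.1714, 0.0866]
tool_rot: [-3.133, -0.224, -0.0]
ft_force: [-0.3, 0.1, -0.3]
grip_width: 0.033
```

```bash
python3 - <<'E'
from h import *
go();ry();runs("wrist",(200,))
E
```

```text
t 16.6 pos [0.5236 0.1714 0.0866] yaw_y -81.84 F [-0.3  0.1 -0.3] w mm 2.9 tilt [ 0. -0. -1.]
rack y of TCP 0.0969
200 [('bench', 200, 218, 181), ('pale', 219, 233, 231), ('iron', 234, 257, 97), ('pale', 258, 320, 159), ('dark', 321, 438, 65), ('pale', 443, 449, 219)]
```

Emit:
{"name": "move_arm", "arguments": {
  "dp": [
    [0,0,0.07],
    [0,0,0.14],
    [0,0,0.14]
  ],
  "turn": [0,0,0],
  "jaw": [-1,-1,-1]
}}

```text
time: 16.95
position: [0.524, 0.1709, 0.0844]
tool_rot: [3.132, 0.223, 0.001]
ft_force: [-4.8, -2.7, 16.7]
grip_width: 0.002
```

```bash
python3 - <<'E'
from h import *
go();ry();runs("wrist",(200,))
E
```

```text
t 16.95 pos [0.524  0.1709 0.0844] yaw_y -81.86 F [-4.8 -2.7 16.7] w mm 0.2 tilt [ 0.     0.001 -1.   ]
rack y of TCP 0.0963
200 [('bench', 200, 216, 181), ('pale', 217, 231, 234), ('iron', 232, 256, 97), ('pale', 257, 319, 158), ('dark', 320, 438, 65), ('pale', 444, 449, 227)]
```

Emit:
{"name": "move_arm", "arguments": {
  "dp": [
    [0,0.06,0],
    [0,0.12,0.03],
    [0,0.18,0.06],
    [0,0.18,0.06]
  ],
  "turn": [0,0,0,0],
  "jaw": [-1,-1,-1,-1]
}}

```text
time: 17.4
position: [0.5238, 0.1649, 0.0798]
tool_rot: [3.133, 0.222, -0.002]
ft_force: [0.4, 0.3, 1.0]
grip_width: 0.004
```

```bash
python3 - <<'E'
from h import *
go();ry();runs("wrist",(200,))
E
```

```text
t 17.4 pos [0.5238 0.1649 0.0798] yaw_y -81.89 F [0.4 0.3 1. ] w mm 0.3 tilt [-0.001  0.    -1.   ]
rack y of TCP 0.0904
200 [('pale', 200, 214, 237), ('iron', 215, 239, 97), ('pale', 240, 306, 159), ('dark', 307, 413, 60), ('bench', 414, 417, 100), ('dark', 418, 423, 99), ('dark', 429, 432, 93), ('pale', 435, 449, 220)]
```

```bash
cat >> h.py <<'E'
def edges(row=200,c0=180,c1=340,thr=12):
    im=ctrl.get_image("wrist");cv2.imwrite("pics/last_wrist.png",im[:,:,::-1])
    ci=ctrl.camera_info("wrist")
    a=cv2.GaussianBlur(im.astype(np.float32),(0,0),1)[row-2:row+3,:,0].mean(0);g=np.gradient(a)
    ix=[i for i in range(c0,c1) if abs(g[i])>thr/2 and abs(g[i])==max(abs(g[i-3:i+4]))]
    print("edges",[(i,int(a[i-5]),int(a[i+5])) for i in ix]);return ci
E
python3 - <<'E'
from h import *
go();edges()
E
```

```text
t 17.45 pos [0.5238 0.1651 0.0798] yaw_y -81.88 F [-0.1 -0.9  0.4] w mm 0.3 tilt [-0.001  0.    -1.   ]
edges [(200, 183, 244), (214, 244, 99), (240, 97, 245), (256, 245, 120), (307, 138, 53)]
```

```bash
python3 - <<'E'
from h import *
ci=ctrl.camera_info("wrist")
print(fit_edges(ci,200,{0:200,60:255.5,120:307},[.13,.068,28]),fit_edges(ci,200,{0:200,60:255.5,180:307},[.13,.068,28]))
for z in(.068,.069):
  for th in(20,24,28,32): 
    pass
go();ry()
E
```

```text
(array([ 0.1231,  0.0695, 41.297 ]), array([0., 0., 0.])) (array([ 0.1193,  0.0778, 37.1166]), array([-0., -0., -0.]))
t 17.5 pos [0.5239 0.1651 0.08  ] yaw_y -81.88 F [ 0.5 -0.   0.2] w mm 0.4 tilt [-0.001  0.    -1.   ]
rack y of TCP 0.0906
```

The fit gives θ≈41°, z=0.0695: it is past balance and leaning on the fingers. I draw the fingers away inwards so it can settle.

Emit:
{"name": "move_arm", "arguments": {
  "dp": [
    [0,0.2,0],
    [0,0.5,0],
    [0,0.7,0],
    [0,0.7,-0.8],
    [0,0.7,-2]
  ],
  "turn": [0,0,0,0,0],
  "jaw": [-1,-1,-1,-1,-1]
}}

```text
time: 18.0
position: [0.5258, 0.1429, 0.1392]
tool_rot: [3.134, 0.22, -0.008]
ft_force: [1.2, 0.4, 0.4]
grip_width: 0.006
```

Emit:
{"name": "move_arm", "arguments": {
  "dp": [
    [0,0,-1.5],
    [0,0,-2.0],
    [0,0,-2.0],
    [0,0,-2]
  ],
  "turn": [0,0,0,0],
  "jaw": [1,1,1,1]
}}

```text
time: 18.4
position: [0.527, 0.1438, 0.1996]
tool_rot: [3.133, 0.221, -0.002]
ft_force: [-0.6, -0.1, -1.3]
grip_width: 0.281
```

```bash
python3 - <<'E'
from h import *
go();ry();runs("wrist",(200,),180,460);ci=edges(200,180,480);print(len(ci))
E
```

```text
t 18.4 pos [0.527  0.1438 0.1996] yaw_y -81.92 F [-0.6 -0.1 -1.3] w mm 24.5 tilt [-0.001  0.001 -1.   ]
rack y of TCP 0.0691
200 [('bench', 180, 225, 195), ('pale', 226, 235, 225), ('iron', 236, 247, 97), ('pale', 248, 286, 158), ('dark', 287, 360, 59), ('pale', 365, 397, 229), ('iron', 398, 412, 88), ('pale', 413, 430, 174), ('dark', 431, 459, 97)]
edges [(226, 194, 246), (234, 246, 98), (249, 97, 246), (258, 246, 127), (287, 138, 54), (351, 52, 89), (365, 97, 238), (397, 231, 88), (413, 87, 231), (423, 231, 115), (472, 99, 188)]
2
```

```bash
python3 - <<'E'
from h import *
ci=ctrl.camera_info("wrist")
for a in(120,180):print(fit_edges(ci,200,{0:226,60:257.5,a:287},[.122,.067,45]))
for th in (0,):print("long",fit_edges(ci,200,{0:365,180:431,120:423},[-.006,.065,0]))
print("strip centre cols: short 241.7 / long 405")
for z,y in((.09,.1222),(.09,-.006)):
    X=np.array([np.cos(.1396),np.sin(.1396)]);P=np.array([[*(y*Yr+X*s),z] for s in(.48,.62)]);p=proj(ci,P);print(np.interp(200,*(p[np.argsort(p[:,1])].T[::-1])))
E
```

```text
(array([ 0.1227,  0.0694, 41.7574]), array([-0., -0.,  0.]))
(array([ 0.1194,  0.0787, 38.7487]), array([0., 0., 0.]))
long (array([-0.0013,  0.0689, -0.9389]), array([ 0.,  0., -0.]))
strip centre cols: short 241.7 / long 405
252.53840168880524
409.9982954915962
```

The short blank is stuck at about 41°: its leading lower edge rests on the inner cleat, roughly 1–2 mm too far in. I grip it as it is, lift slightly, shift it outwards, then press so it rolls on.

Emit:
{"name": "move_arm", "arguments": {
  "dp": [
    [0,-1.0,0],
    [0,-1.7,1.0],
    [0,-1.7,2.4],
    [0,-1.7,3.6],
    [0,-1.7,4.5]
  ],
  "turn": [0,0,0,0,0],
  "jaw": [1,1,1,1,1]
}}

```text
time: 19.0
position: [0.5176, 0.1944, 0.0614]
tool_rot: [3.133, 0.224, -0.009]
ft_force: [1.2, -0.4, -0.3]
grip_width: 0.836
```

Emit:
{"name": "move_arm", "arguments": {
  "dp": [
    [0,0,0.5],
    [0,0,0.5],
    [0,0,0.5],
    [0,0,0.5]
  ],
  "turn": [0,0,0,0],
  "jaw": [1,1,0.5,0.42],
  "grip_force": 8
}}

```text
time: 19.4
position: [0.5213, 0.1956, 0.0521]
tool_rot: [-3.133, -0.222, -0.004]
ft_force: [0.2, -0.6, -0.4]
grip_width: 0.883
```

```bash
python3 - <<'E'
from h import *
go();ry();edges()
E
```

```text
t 19.4 pos [0.5213 0.1956 0.0521] yaw_y -81.88 F [ 0.2 -0.6 -0.4] w mm 76.8 tilt [ 0.003 -0.    -1.   ]
rack y of TCP 0.1212
edges [(255, 190, 248), (273, 248, 101), (308, 102, 248), (328, 248, 140)]
```

Still untouched at about 41°. Close.

Emit:
{"name": "move_arm", "arguments": {
  "dp": [
    [0,0,0],
    [0,0,0],
    [0,0,0],
    [0,0,0]
  ],
  "turn": [0,0,0,0],
  "jaw": [-1,-1,-1,-1]
}}

```text
time: 19.85
position: [0.5204, 0.1956, 0.0511]
tool_rot: [-3.133, -0.223, -0.001]
ft_force: [-1.1, 0.6, 1.7]
grip_width: 0.605
```

```bash
python3 - <<'E'
from h import *
go();ry();edges(200,180,430)
E
```

```text
t 19.85 pos [0.5204 0.1956 0.0511] yaw_y -81.86 F [-1.1  0.6  1.7] w mm 52.6 tilt [ 0.001 -0.    -1.   ]
rack y of TCP 0.1212
edges [(260, 190, 249), (278, 249, 104), (312, 104, 250), (333, 250, 149), (386, 149, 56)]
```

Emit:
{"name": "move_arm", "arguments": {
  "dp": [
    [0,0,-0.2],
    [0,-0.1,-0.2],
    [0,-0.22,-0.2],
    [0,-0.22,-0.1],
    [0,-0.22,-0.02]
  ],
  "turn": [0,0,0,0,0],
  "jaw": [-1,-1,-1,-1,-1]
}}

```text
time: 20.4
position: [0.5189, 0.2016, 0.0507]
tool_rot: [3.133, 0.223, -0.001]
ft_force: [0.5, -1.2, 2.2]
grip_width: 0.604
```

```bash
python3 - <<'E'
from h import *
go();ry();ci=edges(200,180,430)
E
```

```text
t 20.4 pos [0.5189 0.2016 0.0507] yaw_y -81.85 F [ 0.5 -1.2  2.2] w mm 52.6 tilt [-0.001  0.    -1.   ]
rack y of TCP 0.1275
edges [(260, 197, 250), (278, 250, 105), (312, 105, 250), (333, 250, 138), (386, 150, 57)]
```

Emit:
{"name": "move_arm", "arguments": {
  "dp": [
    [0,0,0.03],
    [0,0,0.03],
    [0,0,0.03],
    [0,0,0.03],
    [0,0,0.03]
  ],
  "turn": [0,0,0,0,0],
  "jaw": [-1,1,1,1,1]
}}

```text
time: 20.95
position: [0.5194, 0.2015, 0.0503]
tool_rot: [3.134, 0.222, 0.0]
ft_force: [0.2, 0.4, 0.1]
grip_width: 0.879
```

Emit:
{"name": "move_arm", "arguments": {
  "dp": [
    [0,0,-1.0],
    [0,0,-2.5],
    [0,0.8,-3.8],
    [0,1.6,-5],
    [0,1.6,-5]
  ],
  "turn": [0,0,0,0,0],
  "jaw": [1,1,1,1,1]
}}

```text
time: 21.45
position: [0.5301, 0.1511, 0.2054]
tool_rot: [3.132, 0.213, 0.015]
ft_force: [1.4, -0.7, 0.2]
grip_width: 0.998
```

```bash
python3 - <<'E'
from h import *
go();ry();runs("wrist",(200,),180,460);ci=edges(200,180,480)
E
```

```text
t 21.45 pos [0.5301 0.1511 0.2054] yaw_y -82.2 F [ 1.4 -0.7  0.2] w mm 86.8 tilt [ 0.009  0.003 -1.   ]
rack y of TCP 0.0758
200 [('bench', 180, 232, 176), ('pale', 233, 242, 218), ('iron', 243, 255, 92), ('pale', 256, 292, 150), ('dark', 293, 368, 58), ('pale', 370, 402, 220), ('iron', 403, 416, 82), ('pale', 417, 433, 167), ('dark', 434, 459, 94)]
edges [(235, 173, 238), (243, 238, 92), (258, 90, 239), (267, 239, 124), (295, 126, 49), (355, 52, 84), (373, 92, 230), (405, 222, 82), (421, 80, 222), (430, 222, 106), (477, 95, 177)]
```

```bash
python3 - <<'E'
from h import *
ci=edges(200,180,480);go();ry()
E
```

```text
edges [(236, 178, 239), (244, 239, 92), (259, 90, 239), (268, 239, 125), (296, 125, 50), (357, 51, 84), (375, 93, 230), (407, 222, 83), (424, 80, 222), (433, 222, 105)]
t 21.6 pos [0.5255 0.1542 0.1998] yaw_y -81.88 F [-0.5  0.3  0.2] w mm 86.7 tilt [-0.001  0.    -1.   ]
rack y of TCP 0.0796
```

```bash
python3 - <<'E'
from h import *
ci=edges(200,180,480)
im=cv2.imread("pics/last_wrist.png")
print(fit_edges(ci,200,{0:236.5,60:268,120:296},[.122,.067,45]),fit_edges(ci,200,{0:236.5,60:268,180:296},[.122,.067,45]))
print("profile",im[200,262:302:2,2].tolist())
cv2.imwrite("pics/c12.png",cv2.resize(im[100:340,180:500],(800,600),interpolation=cv2.INTER_CUBIC))
E
```

```text
edges [(237, 181, 239), (245, 239, 92), (260, 90, 239), (269, 239, 126), (297, 126, 50), (358, 51, 85), (376, 93, 231), (409, 222, 83), (426, 81, 223), (435, 223, 105)]
(array([ 0.1264,  0.0649, 42.5097]), array([0., 0., 0.])) (array([ 0.1224,  0.077 , 38.368 ]), array([0., 0., 0.]))
profile [240, 240, 241, 236, 145, 126, 125, 125, 126, 125, 127, 127, 127, 126, 126, 124, 129, 121, 68, 50]
```

View pics/c12.png

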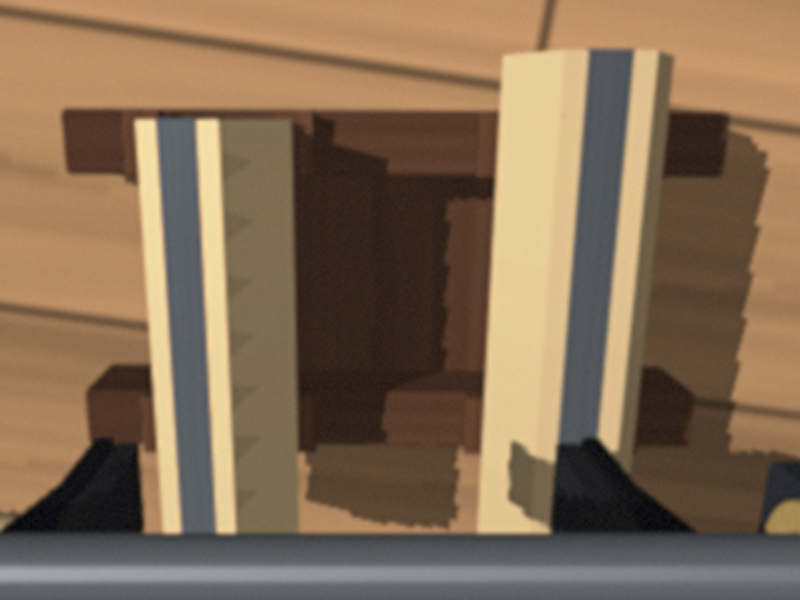

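The block is still at about 42°, strip facing up-left at crop (180,300). The leading edge is still on the inner cleat, so the cradle centre is really near 0.124 and I need about 3 mm more. Regrip and go further out.

Emit:
{"name": "move_arm", "arguments": {
  "dp": [
    [0,-0.9,0],
    [0,-1.5,1.0],
    [0,-1.5,2.5],
    [0,-1.5,3.8],
    [0,-1.5,4.6]
  ],
  "turn": [0,0,0,0,0],
  "jaw": [1,1,1,1,1]
}}

```text
time: 22.15
position: [0.516, 0.199, 0.0576]
tool_rot: [3.133, 0.227, -0.011]
ft_force: [0.3, 0.3, 0.3]
grip_width: 0.998
```

Emit:
{"name": "move_arm", "arguments": {
  "dp": [
    [0,0,0.4],
    [0,0,0.4],
    [0,0,0.4],
    [0,0,0.4],
    [0,0,0.4]
  ],
  "turn": [0,0,0,0,0],
  "jaw": [1,1,-1,-1,-1],
  "grip_force": 8
}}

```text
time: 22.65
position: [0.5207, 0.199, 0.0517]
tool_rot: [-3.134, -0.222, -0.004]
ft_force: [-0.2, -0.2, 1.4]
grip_width: 0.81
```

Emit:
{"name": "move_arm", "arguments": {
  "dp": [
    [0,0,0],
    [0,0,0]
  ],
  "turn": [0,0],
  "jaw": [-1,-1]
}}

```text
time: 22.85
position: [0.52, 0.1988, 0.0509]
tool_rot: [-3.134, -0.222, -0.002]
ft_force: [0.4, 1.7, -0.0]
grip_width: 0.627
```

```bash
python3 - <<'E'
from h import *
go();ry();ci=edges(200,180,430)
print(fit_edges(ci,200,{0:260,60:333,120:386},[.122,.067,38]))
E
```

```text
t 22.85 pos [0.52   0.1988 0.0509] yaw_y -81.89 F [ 0.4  1.7 -0. ] w mm 54.6 tilt [ 0.001 -0.    -1.   ]
rack y of TCP 0.1245
edges [(258, 196, 247), (279, 249, 104), (314, 104, 249), (336, 248, 139), (385, 140, 58)]
(array([ 0.1239,  0.069 , 39.7954]), array([ 0.,  0., -0.]))
```

Now θ≈41°, centre 0.1245. Lift, move 4.5 mm outwards, lower, release.

Emit:
{"name": "move_arm", "arguments": {
  "dp": [
    [0,0,-0.15],
    [0,-0.1,-0.15],
    [0,-0.16,-0.15],
    [0,-0.16,-0.05],
    [0,-0.16,0.03]
  ],
  "turn": [0,0,0,0,0],
  "jaw": [-1,-1,-1,-1,-1]
}}

```text
time: 23.4
position: [0.5188, 0.2049, 0.0497]
tool_rot: [-3.132, -0.223, -0.0]
ft_force: [-3.3, 3.1, 7.1]
grip_width: 0.606
```

```bash
python3 - <<'E'
from h import *
go();ry();ci=edges(200,180,430)
E
```

```text
t 23.4 pos [0.5188 0.2049 0.0497] yaw_y -81.85 F [-3.3  3.1  7.1] w mm 52.7 tilt [ 0.    -0.002 -1.   ]
rack y of TCP 0.1307
edges [(261, 196, 249), (279, 250, 104), (314, 105, 250), (336, 250, 142), (387, 146, 59)]
```

Emit:
{"name": "move_arm", "arguments": {
  "dp": [
    [0,0.03,-0.06],
    [0,0.03,-0.03],
    [0,0.03,-0.03],
    [0,0.03,-0.03],
    [0,0.03,-0.03]
  ],
  "turn": [0,0,0,0,0],
  "jaw": [-1,-1,1,1,1]
}}

```text
time: 23.95
position: [0.5193, 0.2024, 0.0504]
tool_rot: [3.134, 0.222, 0.0]
ft_force: [0.1, 0.1, 0.1]
grip_width: 0.792
```

Emit:
{"name": "move_arm", "arguments": {
  "dp": [
    [0,0,0],
    [0,0,-1],
    [0,0.8,-2.5],
    [0,1.6,-4],
    [0,1.6,-5]
  ],
  "turn": [0,0,0,0,0],
  "jaw": [1,1,1,1,1]
}}

```text
time: 24.45
position: [0.5275, 0.1515, 0.203]
tool_rot: [3.132, 0.215, 0.004]
ft_force: [0.1, -0.6, -0.1]
grip_width: 1.0
```

Emit:
{"name": "move_arm", "arguments": {
  "dp": [
    [0,0,0],
    [0,0,0],
    [0,0,0]
  ],
  "turn": [0,0,0],
  "jaw": [1,1,1]
}}

```text
time: 24.75
position: [0.525, 0.155, 0.1991]
tool_rot: [3.133, 0.224, -0.003]
ft_force: [-0.2, 0.2, 0.3]
grip_width: 0.996
```

```bash
python3 - <<'E'
from h import *
go();ry();runs("wrist",(200,),180,460);ci=edges(200,180,480,8)
E
```

```text
t 24.75 pos [0.525  0.155  0.1991] yaw_y -81.84 F [-0.2  0.2  0.3] w mm 86.6 tilt [-0.002  0.    -1.   ]
rack y of TCP 0.0804
200 [('bench', 180, 237, 184), ('pale', 238, 247, 224), ('iron', 248, 260, 91), ('pale', 261, 298, 152), ('dark', 299, 376, 59), ('pale', 378, 411, 223), ('iron', 412, 426, 82), ('pale', 427, 442, 175), ('dark', 443, 459, 91)]
edges [(238, 183, 239), (247, 239, 92), (262, 91, 240), (271, 240, 126), (299, 126, 50), (359, 52, 85), (378, 94, 231), (411, 223, 83), (427, 81, 223), (437, 223, 104), (443, 129, 91)]
```

Stuck at the same place. From the contact readings (initial grips at 0.1246 and -0.0043), the cradle centre in TCP coordinates is about 0.1255, so that release was still 2 mm short. Repeat, further out, without the inward correction.

Emit:
{"name": "move_arm", "arguments": {
  "dp": [
    [0,-0.9,0],
    [0,-1.5,1.0],
    [0,-1.5,2.5],
    [0,-1.5,3.8],
    [0,-1.5,4.6]
  ],
  "turn": [0,0,0,0,0],
  "jaw": [1,1,1,1,1]
}}

```text
time: 25.35
position: [0.5167, 0.1991, 0.0581]
tool_rot: [3.133, 0.225, -0.009]
ft_force: [0.5, -1.0, 0.4]
grip_width: 0.999
```

Emit:
{"name": "move_arm", "arguments": {
  "dp": [
    [0,0,0.4],
    [0,0,0.4],
    [0,0,0.4],
    [0,0,0.4],
    [0,0,0.4]
  ],
  "turn": [0,0,0,0,0],
  "jaw": [1,-1,-1,-1,-1],
  "grip_force": 8
}}

```text
time: 25.85
position: [0.5206, 0.1999, 0.0517]
tool_rot: [-3.134, -0.222, -0.004]
ft_force: [0.5, 0.4, -0.4]
grip_width: 0.718
```

Emit:
{"name": "move_arm", "arguments": {
  "dp": [
    [0,0,0],
    [0,0,-0.15],
    [0,-0.1,-0.2],
    [0,-0.22,-0.2],
    [0,-0.22,-0.1]
  ],
  "turn": [0,0,0,0,0],
  "jaw": [-1,-1,-1,-1,-1]
}}

```text
time: 26.35
position: [0.5186, 0.2071, 0.0536]
tool_rot: [-3.133, -0.224, -0.001]
ft_force: [-0.2, -0.5, -0.9]
grip_width: 0.62
```

```bash
python3 - <<'E'
from h import *
go();ry();ci=edges(200,180,430)
E
```

```text
t 26.35 pos [0.5186 0.2071 0.0536] yaw_y -81.81 F [-0.2 -0.5 -0.9] w mm 53.9 tilt [ 0.001 -0.001 -1.   ]
rack y of TCP 0.133
edges [(260, 195, 248), (282, 249, 104), (317, 104, 249), (338, 249, 140), (387, 140, 58)]
```

Emit:
{"name": "move_arm", "arguments": {
  "dp": [
    [0,0.04,0.04],
    [0,0.04,0.08],
    [0,0.04,0.08],
    [0,0.04,0.08],
    [0,0.04,0.08]
  ],
  "turn": [0,0,0,0,0],
  "jaw": [-1,-1,-1,1,1]
}}

```text
time: 26.9
position: [0.5191, 0.2047, 0.0509]
tool_rot: [3.134, 0.222, 0.001]
ft_force: [-0.4, 0.6, -0.6]
grip_width: 0.722
```

Emit:
{"name": "move_arm", "arguments": {
  "dp": [
    [0,0,0],
    [0,0,-0.6],
    [0,0,-2],
    [0,1,-3.5],
    [0,1.7,-5]
  ],
  "turn": [0,0,0,0,0],
  "jaw": [1,1,1,1,1]
}}

```text
time: 27.4
position: [0.5253, 0.1554, 0.1986]
tool_rot: [3.133, 0.225, -0.001]
ft_force: [1.2, -0.2, -0.6]
grip_width: 0.991
```

Emit:
{"name": "move_arm", "arguments": {
  "dp": [
    [0,0,0],
    [0,0,0],
    [0,0,0]
  ],
  "turn": [0,0,0],
  "jaw": [1,1,1]
}}

```text
time: 27.7
position: [0.5248, 0.1563, 0.1964]
tool_rot: [3.134, 0.224, -0.003]
ft_force: [0.2, -0.5, -1.5]
grip_width: 1.001
```

```bash
python3 - <<'E'
from h import *
go();ry();runs("wrist",(200,),180,460);ci=edges(200,180,480,8)
E
```

```text
t 27.7 pos [0.5248 0.1563 0.1964] yaw_y -81.83 F [ 0.2 -0.5 -1.5] w mm 87.1 tilt [-0.002 -0.    -1.   ]
rack y of TCP 0.0818
200 [('bench', 180, 236, 184), ('pale', 237, 255, 216), ('iron', 256, 269, 85), ('pale', 270, 301, 145), ('dark', 302, 378, 60), ('pale', 379, 413, 222), ('iron', 414, 428, 82), ('pale', 429, 445, 170), ('dark', 446, 459, 91)]
edges [(238, 182, 227), (255, 230, 87), (271, 84, 230), (281, 230, 110), (303, 110, 52), (361, 52, 85), (380, 93, 231), (414, 223, 83), (430, 81, 222), (440, 222, 104), (446, 132, 91)]
```

```bash
python3 - <<'E'
from h import *
ci=edges(200,180,480,6)
print("short",fit_edges(ci,200,{-60:238,60:281,120:303},[.124,.065,60]))
print("long mirrored check",fit_edges(ci,200,{0:380,120:440,180:446},[-.005,.065,0]))
for t,L,x0 in(("long_blank",.19,[.537,.07,.14]),("short_blank",.15,[.519,.2,.14])):
    d=ctrl.masks_of("wrist",t)[0];x,f=fit(ci,d["region"],L,x0);print(t,np.round(x[:2],4),np.degrees(x[2]),f,"ry",x[:2]@Yr)
E
```

```text
edges [(238, 183, 227), (255, 230, 86), (271, 85, 230), (281, 230, 110), (303, 110, 51), (361, 52, 85), (380, 93, 231), (414, 223, 83), (431, 81, 222), (440, 222, 104), (446, 138, 91)]
short (array([ 0.1237,  0.0673, 55.3   ]), array([ 0., -0., -0.]))
long mirrored check (array([-0.0012,  0.0674,  0.022 ]), array([-0.,  0., -0.]))
long_blank [0.5373 0.0737] 7.639317245965832 2411.288330078125 ry -0.0017763605761158276
short_blank [0.5171 0.1978] 8.29385813358698 450.5671691894531 ry 0.123936769914828
```

```bash
cat >> h.py <<'E'
def model(ci,row,y,z,phi,yaw=.1396):
    "columns of: outer/inner silhouettes, top flat corners, strip edges; phi = lean of top flat normal toward +rack y (deg)"
    X=np.array([np.cos(yaw),np.sin(yaw)]);Y=np.array([-X[1],X[0]]);c,s=np.cos(np.radians(phi)),np.sin(np.radians(phi))
    pts=[(.02887,0),(.01443,.025),(.007,.025),(-.007,.025),(-.01443,.025),(-.02887,0)];o=[]
    for a,b in pts:
        yy=y+a*c+b*s;zz=z-a*s+b*c
        p=proj(ci,[[*(yy*Y+X*u),zz] for u in(.48,.62)]);o.append(np.interp(row,*(p[np.argsort(p[:,1])].T[::-1])))
    return np.array(o)
E
python3 - <<'E'
from h import *
ci=ctrl.camera_info("wrist")
S=np.array([237.5,np.nan,255,271,281,303]);Lg=np.array([380,np.nan,414,430.5,440,446])
for nm,o,y0 in(("short",S,.124),("long",Lg,-.005)):
    m=~np.isnan(o)
    for free in(0,1):
        f=lambda q:(model(ci,200,q[0],q[1] if free else .067,q[2] if free>1 or free else q[1])-o)[m]
        r=least_squares(f,[y0,.067,0] if free else [y0,0],x_scale=[.01,.01,5] if free else [.01,5]);print(nm,free,np.round(r.x,4),np.round(r.fun,1))
    f=lambda q:(model(ci,200,q[0],.067,0)-o)[m]
    r=least_squares(f,[y0]);print(nm,"flat",r.x,np.round(r.fun,1))
go();ry()
E
```

```text
short 0 [0.1239 4.3785] [ 0.3 -0.5  0.7 -0.1 -0.3]
short 1 [0.1236 0.0684 4.4698] [ 0.2 -0.6  0.7 -0.1 -0.1]
short flat [0.12503372] [-1.8  0.3  1.7  1.  -1.5]
long 0 [-0.0016 -0.4778] [ 0.2 -0.5  0.4  0.1 -0.2]
long 1 [-0.0016  0.067  -0.4782] [ 0.2 -0.5  0.4  0.1 -0.2]
long flat [-0.00174267] [ 0.2 -0.7  0.3  0.1  0.1]
t 27.95 pos [0.525  0.1565 0.1965] yaw_y -81.8 F [ 0.7 -0.2 -0. ] w mm 86.9 tilt [-0.002 -0.    -1.   ]
rack y of TCP 0.0819
```

The short blank is now strip up but still leans 4.4°, its inner edge catching the inner cleat about 3 mm off. I grip it by its side edges, ease it outwards and press it flat onto the seats.

Emit:
{"name": "move_arm", "arguments": {
  "dp": [
    [0,-0.9,0],
    [0,-1.5,1.0],
    [0,-1.5,2.5],
    [0,-1.5,3.8],
    [0,-1.5,4.5]
  ],
  "turn": [0,0,0,0,0],
  "jaw": [1,1,1,1,1]
}}

```text
time: 28.45
position: [0.5168, 0.2001, 0.0587]
tool_rot: [3.133, 0.225, -0.009]
ft_force: [-1.4, -0.3, 1.0]
grip_width: 0.997
```

Emit:
{"name": "move_arm", "arguments": {
  "dp": [
    [0,0,0.4],
    [0,0,0.4],
    [0,0,0.4],
    [0,0,0.4],
    [0,0,0.4]
  ],
  "turn": [0,0,0,0,0],
  "jaw": [1,-1,-1,-1,-1],
  "grip_force": 10
}}

```text
time: 28.95
position: [0.5204, 0.2008, 0.0519]
tool_rot: [-3.134, -0.222, -0.004]
ft_force: [1.0, -0.3, 0.2]
grip_width: 0.723
```

Emit:
{"name": "move_arm", "arguments": {
  "dp": [
    [0,0,0],
    [0,0,0]
  ],
  "turn": [0,0],
  "jaw": [-1,-1]
}}

```text
time: 29.15
position: [0.5202, 0.2005, 0.0515]
tool_rot: [3.134, 0.222, 0.003]
ft_force: [0.6, -0.9, 3.7]
grip_width: 0.648
```

```bash
python3 - <<'E'
from h import *
go();ry();ci=edges(200,180,430,8)
E
```

```text
t 29.15 pos [0.5202 0.2005 0.0515] yaw_y -81.89 F [ 0.6 -0.9  3.7] w mm 56.4 tilt [ 0.002  0.    -1.   ]
rack y of TCP 0.1262
edges [(255, 196, 241), (295, 242, 94), (332, 93, 241), (353, 241, 122), (385, 123, 58)]
```

Emit:
{"name": "move_arm", "arguments": {
  "dp": [
    [0,0,-0.08],
    [0,-0.05,-0.08],
    [0,-0.05,0.05],
    [0,-0.05,0.12],
    [0,-0.05,0.12]
  ],
  "turn": [0,0,0,0,0],
  "jaw": [-1,-1,-1,-1,-1]
}}

```text
time: 29.7
position: [0.5195, 0.2003, 0.0475]
tool_rot: [3.131, 0.221, -0.0]
ft_force: [-2.2, -3.8, 7.6]
grip_width: 0.652
```

```bash
python3 - <<'E'
from h import *
go();ry();ci=edges(200,180,430,8)
o=np.array([255,np.nan,295,332,353,385]);m=~np.isnan(o)
E
```

```text
t 29.7 pos [0.5195 0.2003 0.0475] yaw_y -81.92 F [-2.2 -3.8  7.6] w mm 56.7 tilt [-0.     0.003 -1.   ]
rack y of TCP 0.1261
edges [(253, 197, 244), (301, 238, 92), (339, 91, 236), (360, 237, 121), (386, 121, 58)]
```

Emit:
{"name": "move_arm", "arguments": {
  "dp": [
    [0,0,-0.06],
    [0,0,-0.06],
    [0,0,-0.06],
    [0,0,-0.06]
  ],
  "turn": [0,0,0,0],
  "jaw": [-1,1,1,1]
}}

```text
time: 30.15
position: [0.519, 0.2024, 0.0486]
tool_rot: [-3.133, -0.223, 0.0]
ft_force: [0.8, 0.4, 0.5]
grip_width: 0.839
```

Emit:
{"name": "move_arm", "arguments": {
  "dp": [
    [0,0,-1],
    [0,0,-2.5],
    [0,0.7,-4],
    [0,1.5,-5],
    [0,1.5,-5]
  ],
  "turn": [0,0,0,0,0],
  "jaw": [1,1,1,1,1]
}}

```text
time: 30.65
position: [0.5293, 0.1548, 0.2032]
tool_rot: [3.132, 0.214, 0.013]
ft_force: [-0.4, -0.1, -1.0]
grip_width: 0.997
```

Emit:
{"name": "move_arm", "arguments": {
  "dp": [
    [0,0,0],
    [0,0,0],
    [0,0,0]
  ],
  "turn": [0,0,0],
  "jaw": [1,1,1]
}}

```text
time: 30.95
position: [0.5243, 0.1583, 0.1973]
tool_rot: [-3.133, -0.225, 0.004]
ft_force: [-0.3, -0.4, -0.4]
grip_width: 1.001
```

```bash
cat >> h.py <<'E'
def lean(ci,o,y0,row=200):
    o=np.array(o,float);m=~np.isnan(o)
    r=least_squares(lambda q:(model(ci,row,q[0],.067,q[1])-o)[m],[y0,0],x_scale=[.01,5]);return np.round(r.x,4),np.round(r.fun,1)
E
python3 - <<'E'
from h import *
ctrl.get_state();ci=edges(200,180,480,7);go();ry()
E
```

```text
edges [(236, 184, 231), (256, 224, 83), (273, 82, 224), (283, 224, 109), (302, 109, 50), (360, 53, 86), (382, 93, 231), (416, 223, 83), (432, 81, 222), (442, 222, 103), (448, 129, 91)]
t 31.0 pos [0.5244 0.1583 0.1974] yaw_y -81.77 F [-0.1  0.3  1.3] w mm 87.1 tilt [-0.002 -0.001 -1.   ]
rack y of TCP 0.0838
```

```bash
python3 - <<'E'
from h import *
ci=ctrl.camera_info("wrist");n=np.nan
print("short",lean(ci,[236,n,256,273,283,302],.125),"long",lean(ci,[382,n,416,432.5,442,448],-.005))
go([.49,-.37,.20],None)
for n_ in("scene",):
    ctrl.get_image(n_);c2=ctrl.camera_info(n_);d=ctrl.masks_of(n_,"hone")[0];r=cv2.minAreaRect(cv2.findNonZero(d["region"].astype(np.uint8)))
    print(d["confidence"],[np.round(ray(c2,*q,.02),3).tolist() for q in cv2.boxPoints(r)])
E
```

```text
short (array([ 0.1267, -0.538 ]), array([ 0.1, -0. ,  0.4, -0.3, -0.2])) long (array([-0.0017, -0.1785]), array([ 0.2, -0.5,  0.4,  0.1, -0.2]))
t 31.0 pos [0.5244 0.1583 0.1974] yaw_y -81.77 F [-0.1  0.3  1.3] w mm 87.1 tilt [-0.002 -0.001 -1.   ]
dp [-3.659 17.265 -0.086]
0.63 [[0.401, -0.427, 0.02], [0.357, -0.371, 0.02], [0.563, -0.294, 0.02], [0.595, -0.353, 0.02]]
```

Both blanks now lie flat, leaning under 0.6°, 128 mm apart. Now the hone.

Emit:
{"name": "move_arm", "arguments": {
  "dp": [
    [-0.2,1.0,-1.2],
    [-0.6,2.5,-2.0],
    [-1.0,4.1,-2.6],
    [-1.4,5.7,-3.0],
    [-1.8,7.3,-3.0]
  ],
  "turn": [0,0,0,0,0],
  "jaw": [1,1,1,1,1]
}}

```text
time: 31.6
position: [0.5041, -0.0629, 0.2905]
tool_rot: [3.132, 0.225, 0.005]
ft_force: [1.4, 0.2, 0.0]
grip_width: 1.003
```

Emit:
{"name": "move_arm", "arguments": {
  "dp": [
    [-0.4,1.5,0],
    [-0.9,3.1,0],
    [-1.4,4.7,0],
    [-1.9,6.3,0],
    [-2.3,7.9,0]
  ],
  "turn": [0,0,0,0,0],
  "jaw": [1,1,1,1,1]
}}

```text
time: 32.1
position: [0.4681, -0.3074, 0.2884]
tool_rot: [3.133, 0.223, -0.001]
ft_force: [0.5, 0.3, 0.2]
grip_width: 0.998
```

Emit:
{"name": "move_arm", "arguments": {
  "dp": [
    [-0.4,1.5,0],
    [-0.4,1.8,0],
    [-0.4,1.8,0],
    [-0.4,1.8,0]
  ],
  "turn": [-0.8,-1.6,-2.4,-2.4],
  "jaw": [1,1,1,1]
}}

```text
time: 32.5
position: [0.4645, -0.361, 0.2878]
tool_rot: [-3.092, -0.549, 0.001]
ft_force: [0.4, 0.5, 0.7]
grip_width: 0.998
```

```bash
python3 - <<'E'
from h import *
go()
im=ctrl.get_image("wrist");cv2.imwrite("pics/hw.png",im[:,:,::-1]);ci=ctrl.camera_info("wrist")
for d in ctrl.masks_of("wrist","hone")[:2]:
    m=d["region"].astype(np.uint8);r=cv2.minAreaRect(cv2.findNonZero(m));b=cv2.boxPoints(r)
    print(round(d["confidence"],2),np.round(d["rect"]),b.round().tolist(),[np.round(ray(ci,*q,.03),3).tolist() for q in b]);
    print("gray mean",im[m>0].mean(0))
E
```

```text
t 32.5 pos [ 0.4645 -0.361   0.2878] yaw_y -69.88 F [0.4 0.5 0.7] w mm 86.8 tilt [-0.    -0.002 -1.   ]
0.9 [322. 191.  46. 159.] [[299.0, 112.0], [342.0, 111.0], [346.0, 269.0], [303.0, 270.0]] [[0.563, -0.3, 0.03], [0.582, -0.347, 0.03], [0.399, -0.425, 0.03], [0.378, -0.371, 0.03]]
gray mean [124.74115009 124.29088579 121.06054781]
```

```bash
python3 - <<'E'
from h import *
go([.480,-.361,.008],112)
E
```

```text
t 32.6 pos [ 0.4648 -0.3603  0.2883] yaw_y -69.9 F [-1.1 -0.2  0.7] w mm 87.2 tilt [-0.    -0.001 -1.   ]
dp [0.468 0.203 9.343]
turn -0.38 units; q7 -0.6843031650363413
```

Emit:
{"name": "move_arm", "arguments": {
  "dp": [
    [0.3,0.1,1.2],
    [0.5,0.2,2.8],
    [0.5,0.2,4.4],
    [0.5,0.2,6.0],
    [0.5,0.2,7.3]
  ],
  "turn": [-0.4,-0.4,-0.4,-0.4,-0.4],
  "jaw": [1,1,1,1,1]
}}

```text
time: 33.1
position: [0.4801, -0.3601, 0.0671]
tool_rot: [-3.082, -0.603, 0.002]
ft_force: [0.2, -0.0, 0.4]
grip_width: 1.004
```

Emit:
{"name": "move_arm", "arguments": {
  "dp": [
    [0,0,0.9],
    [0,0,1.6],
    [0,0,2.0],
    [0,0,2.0]
  ],
  "turn": [0,0,0,0],
  "jaw": [1,1,1,1]
}}

```text
time: 33.5
position: [0.4799, -0.3603, 0.0082]
tool_rot: [-3.081, -0.603, 0.003]
ft_force: [-0.1, 0.2, -0.5]
grip_width: 1.002
```

```bash
python3 - <<'E'
from h import *
go([.480,-.361,.008],112)
E
```

```text
t 33.5 pos [ 0.4799 -0.3603  0.0082] yaw_y -67.86 F [-0.1  0.2 -0.5] w mm 87.2 tilt [-0.001 -0.003 -1.   ]
dp [-0.005  0.024  0.007]
turn 0.03 units; q7 -0.7757084699896583
```

Emit:
{"name": "move_arm", "arguments": {
  "dp": [
    [0,0,0],
    [0,0,0],
    [0,0,0],
    [0,0,0],
    [0,0,0]
  ],
  "turn": [0,0,0,0,0],
  "jaw": [-1,-1,-1,-1,-1],
  "grip_force": 40
}}

```text
time: 34.0
position: [0.4807, -0.3612, 0.0102]
tool_rot: [-3.083, -0.602, 0.0]
ft_force: [-1.7, 5.3, 3.6]
grip_width: 0.633
```

Emit:
{"name": "move_arm", "arguments": {
  "dp": [
    [0,0,-0.5],
    [0,0,-1.5],
    [0,0,-2.8],
    [0,0,-4.2],
    [0,0,-5.8]
  ],
  "turn": [0,0,0,0,0],
  "jaw": [-1,-1,-1,-1,-1]
}}

```text
time: 34.5
position: [0.4789, -0.3605, 0.1837]
tool_rot: [-3.08, -0.603, 0.005]
ft_force: [1.1, -0.1, -7.9]
grip_width: 0.572
```

```bash
python3 - <<'E'
from h import *
y=.1396;X=np.array([np.cos(y),np.sin(y)])
# rack centre in TCP frame: x .5415 (blank centres), y from tcp-contact centres
c=.5415*X+.0610*Yr;print(c)
go([*c,.22],8)
E
```

```text
[0.52774418 0.13575469]
t 34.5 pos [ 0.4789 -0.3605  0.1837] yaw_y -67.86 F [ 1.1 -0.1 -7.9] w mm 49.8 tilt [-0.002 -0.004 -1.   ]
dp [  7.738 -14.712  -1.177]
turn -15.17 units; q7 -0.696125594040188
```

Emit:
{"name": "move_arm", "arguments": {
  "dp": [
    [0.4,-0.7,-0.4],
    [1.1,-2.1,-0.8],
    [1.8,-3.5,-1.2],
    [2.5,-4.9,-1.3],
    [3.2,-6.3,-1.3]
  ],
  "turn": [-1.2,-2.7,-4.2,-5.7,-7.2],
  "jaw": [-1,-1,-1,-1,-1]
}}

```text
time: 35.0
position: [0.4979, -0.1481, 0.223]
tool_rot: [2.741, 1.533, -0.001]
ft_force: [0.7, 0.4, -6.2]
grip_width: 0.571
```

```bash
python3 - <<'E'
from h import *
go([.5277,.1358,.22],8)
E
```

```text
t 35.0 pos [ 0.4979 -0.1481  0.223 ] yaw_y -31.56 F [ 0.7  0.4 -6.2] w mm 49.7 tilt [-0.001  0.    -1.   ]
dp [ 8.586 -4.106  0.092]
turn -7.91 units; q7 -0.3598798723271696
```

Emit:
{"name": "move_arm", "arguments": {
  "dp": [
    [1.2,-0.6,0],
    [2.6,-1.2,0],
    [4.0,-1.9,0],
    [5.4,-2.6,0],
    [6.8,-3.3,0]
  ],
  "turn": [-1.5,-3.0,-4.5,-6.0,-7.5],
  "jaw": [-1,-1,-1,-1,-1]
}}

```text
time: 35.5
position: [0.521, 0.0768, 0.2224]
tool_rot: [2.103, 2.333, -0.003]
ft_force: [1.1, 0.3, -6.4]
grip_width: 0.567
```

```bash
python3 - <<'E'
from h import *
go([.5277,.1358,.15],8)
E
```

```text
t 35.5 pos [0.521  0.0768 0.2224] yaw_y 5.92 F [ 1.1  0.3 -6.4] w mm 49.3 tilt [-0.002 -0.001 -1.   ]
dp [1.939 0.429 2.41 ]
turn -0.42 units; q7 -0.18748163250085997
```

Emit:
{"name": "move_arm", "arguments": {
  "dp": [
    [1.0,0.2,0.2],
    [1.9,0.4,0.8],
    [1.9,0.4,1.8],
    [1.9,0.4,2.4],
    [1.9,0.4,2.4]
  ],
  "turn": [-0.4,-0.4,-0.4,-0.4,-0.4],
  "jaw": [-1,-1,-1,-1,-1]
}}

```text
time: 36.0
position: [0.5253, 0.1321, 0.1474]
tool_rot: [-2.065, -2.362, 0.01]
ft_force: [-1.2, -0.5, -7.0]
grip_width: 0.573
```

```bash
python3 - <<'E'
from h import *
go([.5277,.1358,.11],8)
c2=ctrl.camera_info("side");ctrl.get_image("side")
for d in ctrl.look_for("side","hone")[:2]: print(d)
print(proj(c2,[.5277,.1358,.157]))
E
```

```text
t 36.0 pos [0.5253 0.1321 0.1474] yaw_y 7.67 F [-1.2 -0.5 -7. ] w mm 49.8 tilt [-0.001 -0.008 -1.   ]
dp [0.113 0.106 1.245]
turn -0.07 units; q7 -0.3512021018394401
{'rect': [333.6, 246.6, 25.4, 37.3], 'confidence': 0.95}
[[325.47531341 237.47666712]]
```

```bash
python3 - <<'E'
from h import *
im=ctrl.get_image("wrist");ci=ctrl.camera_info("wrist");go()
P=np.array(ctrl.get_state()["position"])
d=ctrl.masks_of("wrist","hone")[0];m=d["region"];print(d["confidence"],d["rect"])
r,c=np.nonzero(m);t=r.min();u=c[r<=t+2].mean()
for z in(.155,.17,.18):
    q=ray(ci,u,t,z);print(z,q,"far end along rack y rel TCP",(q-P)[:2]@Yr, "across",(q-P)[:2]@np.array([Yr[1],-Yr[0]]))
cs=ctrl.camera_info("scene");ctrl.get_image("scene");d=ctrl.masks_of("scene","hone")[0];print("scene",d["confidence"],d["rect"])
X=np.array([Yr[1],-Yr[0]])
for dz in(0,-.01):
    c=[[*(P[:2]+a*Yr+b*X),P[2]-.008+dz+h] for a in(-.1,.1) for b in(-.025,.025) for h in(0,.03)];p=proj(cs,c);print("pred bbox",p.min(0),p.max(0))
E
```

```text
t 36.15 pos [0.5289 0.1331 0.1516] yaw_y 7.6 F [ 0.  -0.6 -6.6] w mm 49.6 tilt [-0.     0.001 -1.   ]
0.69 [322.1, 227.9, 119.1, 294.5]
0.155 [0.51177747 0.23400431 0.155     ] far end along rack y rel TCP 0.1022765222392687 across -0.0028975482996562913
0.17 [0.51237689 0.23144515 0.17      ] far end along rack y rel TCP 0.09965884935316875 across -0.0026600570373234815
0.18 [0.5127765  0.22973904 0.18      ] far end along rack y rel TCP 0.0979137340957688 across -0.002501729529101571
scene 0.68 [313.5, 218.9, 34.7, 56.9]
pred bbox [296.74782428 183.6097895 ] [341.76643066 244.95267669]
pred bbox [296.94641805 186.74943157] [341.71185282 248.11605024]
```

Emit:
{"name": "move_arm", "arguments": {
  "dp": [
    [0.1,0,0.5],
    [0.1,0,1.1],
    [0.1,0,1.3],
    [0.1,0,1.4],
    [0.1,0,1.45]
  ],
  "turn": [-0.05,-0.05,-0.05,-0.05,-0.05],
  "jaw": [-1,-1,-1,-1,-1]
}}

```text
time: 36.8
position: [0.5281, 0.1364, 0.1071]
tool_rot: [-2.063, -2.369, -0.0]
ft_force: [-0.2, -0.1, -6.5]
grip_width: 0.571
```

Emit:
{"name": "move_arm", "arguments": {
  "dp": [
    [0,0,0.05],
    [0,0,0.1],
    [0,0,0.1]
  ],
  "turn": [0,0,0],
  "jaw": [-1,-1,-1]
}}

```text
time: 37.1
position: [0.5285, 0.1365, 0.1066]
tool_rot: [2.063, 2.368, -0.001]
ft_force: [-4.1, -2.6, 7.8]
grip_width: 0.574
```

```bash
python3 - <<'E'
from h import *
go();ry()
E
```

```text
t 37.1 pos [0.5285 0.1365 0.1066] yaw_y 7.87 F [-4.1 -2.6  7.8] w mm 50.0 tilt [-0.001  0.001 -1.   ]
rack y of TCP 0.0616
```

Emit:
{"name": "move_arm", "arguments": {
  "dp": [
    [0,0,-0.06],
    [0,0,-0.06],
    [0,0,-0.06]
  ],
  "turn": [0,0,0],
  "jaw": [-1,-1,-1]
}}

```text
time: 37.4
position: [0.5289, 0.1365, 0.1067]
tool_rot: [2.063, 2.368, 0.002]
ft_force: [0.3, 0.1, -1.2]
grip_width: 0.568
```

```bash
python3 - <<'E'
from h import *
go()
E
```

```text
t 37.4 pos [0.5289 0.1365 0.1067] yaw_y 7.87 F [ 0.3  0.1 -1.2] w mm 49.4 tilt [ 0.     0.002 -1.   ]
```

The hone bears on the blanks and there is hardly any force. Open and rise.

Emit:
{"name": "move_arm", "arguments": {
  "dp": [
    [0,0,0],
    [0,0,0],
    [0,0,0],
    [0,0,0],
    [0,0,0]
  ],
  "turn": [0,0,0,0,0],
  "jaw": [0.4,0.7,1,1,1]
}}

```text
time: 37.9
position: [0.5282, 0.1362, 0.106]
tool_rot: [2.064, 2.369, 0.0]
ft_force: [-0.8, 0.2, 0.2]
grip_width: 0.936
```

Emit:
{"name": "move_arm", "arguments": {
  "dp": [
    [0,0,-0.8],
    [0,0,-2.0],
    [0,0,-3.4],
    [0,0,-4.8],
    [0,0,-5.5]
  ],
  "turn": [0,0,0,0,0],
  "jaw": [1,1,1,1,1]
}}

```text
time: 38.4
position: [0.5293, 0.1371, 0.2748]
tool_rot: [2.061, 2.366, 0.006]
ft_force: [0.8, 0.5, 0.5]
grip_width: 1.001
```

Emit:
{"name": "move_arm", "arguments": {
  "dp": [
    [-1,0,0],
    [-2.4,0,0],
    [-3.8,0,0],
    [-5,0,0],
    [-5,0,0]
  ],
  "turn": [0,0,0,0,0],
  "jaw": [1,1,1,1,1]
}}

```text
time: 38.9
position: [0.549, -0.0199, 0.2703]
tool_rot: [2.075, 2.357, -0.004]
ft_force: [0.5, -0.0, -0.9]
grip_width: 0.999
```

```bash
python3 - <<'E'
from h import *
go()
im=ctrl.get_image("wrist");ci=ctrl.camera_info("wrist");cv2.imwrite("pics/fin_w.png",im[:,:,::-1])
for t in("hone","long_blank","short_blank"):
    for d in ctrl.masks_of("wrist",t)[:2]:
        z=.12 if t=="hone" else .09
        b=cv2.boxPoints(cv2.minAreaRect(cv2.findNonZero(d["region"].astype(np.uint8))));Q=np.array([ray(ci,*q,z)[:2] for q in b]);X=np.array([Yr[1],-Yr[0]])
        print(t,round(d["confidence"],2),np.round(d["rect"]),"rack x,y:",np.round(np.c_[Q@X,Q@Yr],3).tolist())
cs=ctrl.camera_info("scene");ctrl.get_image("scene");d=ctrl.masks_of("scene","hone")[0];print("scene",d["confidence"],d["rect"])
P=np.array([.5287,.1365]);
for zz in(.085,.09,.095):
    p=proj(cs,[[*(P+a*Yr+b*X),zz+h] for a in(-.1,.1) for b in(-.025,.025) for h in(0,.03)]);print(zz,(p.min(0)+p.max(0))/2,p.max(0)-p.min(0))
for t in("lifeboat","lid","funnel","scraper","mallet","tin"):print(t,np.round(ctrl.look_for("scene",t)[0]["rect"]))
E
```

```text
t 38.9 pos [ 0.549  -0.0199  0.2703] yaw_y 7.29 F [ 0.5 -0.  -0.9] w mm 87.0 tilt [-0.002 -0.001 -1.   ]
hone 0.88 [320.  83.  59. 162.] rack x,y: [[0.518, 0.096], [0.566, 0.096], [0.568, -0.033], [0.514, -0.033]]
long_blank 0.94 [317. 125. 197.  59.] rack x,y: [[0.448, 0.029], [0.634, 0.028], [0.638, -0.027], [0.444, -0.025]]
short_blank 0.59 [314.   9. 163.  17.] rack x,y: [[0.465, 0.107], [0.609, 0.106], [0.61, 0.094], [0.464, 0.095]]
short_blank 0.47 [100. 283.  28.   4.] rack x,y: [[0.282, -0.157], [0.314, -0.157], [0.313, -0.163], [0.281, -0.163]]
scene 0.78 [318.9, 228.9, 39.0, 54.1]
0.085 [320.19748468 231.47210114] [43.43568367 61.22276426]
0.09 [320.16508739 229.98108686] [43.55450834 61.22019263]
0.095 [320.13250011 228.48216896] [43.67398622 61.21673626]
lifeboat [401. 202.  56.  31.]
lid [232. 310.  27.  20.]
funnel [272. 452.  38.  56.]
scraper [361. 370.  57.  70.]
mallet [307. 202.  14.  14.]
tin [414. 267.  31.  43.]
```

Emit:
{"name": "move_arm", "arguments": {
  "dp": [
    [-1,0,0],
    [-2.4,0,-0.5],
    [-3.6,0,-1],
    [-3.6,0,-1],
    [-3.6,0,-1]
  ],
  "turn": [0,0,0,0,0],
  "jaw": [1,1,1,1,1]
}}

```text
time: 40.0
position: [0.5635, -0.12, 0.3009]
tool_rot: [-2.066, -2.366, -0.001]
ft_force: [-0.0, 0.8, 0.6]
grip_width: 1.001
```

```bash
python3 - <<'E'
from h import *
go()
im=ctrl.get_image("wrist");ci=ctrl.camera_info("wrist");X=np.array([Yr[1],-Yr[0]])
H={}
for xr in(.485,.60):
    ys=np.arange(-.05,.17,.001);p=proj(ci,[[*(xr*X+y*Yr),.09] for y in ys])
    k=[]
    for y,(u,v) in zip(ys,p):
        if 0<=u<640 and 0<=v<480:
            r=im[int(v),int(u)].astype(int)
            if r[2]>=r[0]*.95 and r[0]<140 : k.append(y)
    k=np.array(k);print("x",xr,"strip at z=.09 rack y:",[ (round(g[0],3),round(g[-1],3)) for g in np.split(k,np.where(np.diff(k)>.004)[0]+1)] if len(k) else None)
for d in ctrl.masks_of("wrist","hone")[:1]:
    b=cv2.boxPoints(cv2.minAreaRect(cv2.findNonZero(d["region"].astype(np.uint8))));Q=np.array([ray(ci,*q,.12)[:2] for q in b]);print("hone",np.round(np.c_[Q@X,Q@Yr],3).tolist(),d["rect"])
ctrl.get_image("scene")
for d in ctrl.look_for("scene","mallet")[:3]:print("mallet",np.round(d["rect"]),d["confidence"])
ctrl.get_image("side")
for d in ctrl.look_for("side","mallet")[:3]:print("side mallet",np.round(d["rect"]),d["confidence"])
a=cv2.imread("pics/scene0.png");b=ctrl.get_image("scene")[:,:,::-1];df=np.abs(a.astype(int)-b).max(2)[150:220,295:350]
print("mallet area diff mean",df.mean(), (df>40).sum())
E
```

```text
t 40.0 pos [ 0.5635 -0.12    0.3009] yaw_y 7.76 F [-0.   0.8  0.6] w mm 87.1 tilt [ 0.001  0.    -1.   ]
x 0.485 strip at z=.09 rack y: [(np.float64(-0.006), np.float64(0.005))]
x 0.6 strip at z=.09 rack y: [(np.float64(-0.005), np.float64(0.005))]
hone [[0.514, -0.042], [0.515, 0.004], [0.564, 0.004], [0.565, -0.042]] [318.9, 29.4, 55.2, 57.2]
mallet [333. 171.  29.  14.] 0.53
side mallet [262. 226.  36.  49.] 0.62
mallet area diff mean 45.77038961038961 1508
```

```bash
python3 - <<'E'
from h import *
X=np.array([Yr[1],-Yr[0]])
a=cv2.imread("pics/side0.png")[:,:,::-1].astype(int)
for n in("side","scene"):
    im=ctrl.get_image(n).astype(int);ci=ctrl.camera_info(n)
    if n=="side":
        df=np.abs(a-im).max(2)[195:255,240:285];print("side mallet diff",df.mean(),(df>40).sum())
    for y0 in(.1245,-.004):
        for xr in(.485,.595):
            o=[]
            for y in np.arange(-.024,.0241,.003):
                u,v=proj(ci,[*(xr*X+(y0+y)*Yr),.09])[0];o.append(tuple(im[int(round(v)),int(round(u)),::2]))
            print(n,y0,xr,[f"{r}/{b}" for r,b in o])
E
```

```text
side mallet diff 2.473333333333333 0
side 0.1245 0.485 ['145/85', '148/88', '148/88', '188/116', '206/126', '235/161', '190/144', '178/144', '139/138', '139/138', '181/147', '181/147', '229/158', '240/164', '219/125', '188/96', '193/99']
side 0.1245 0.595 ['48/37', '48/37', '47/33', '47/33', '47/36', '48/35', '50/39', '47/34', '47/34', '52/42', '50/36', '48/36', '48/36', '48/36', '48/36', '50/37', '50/37']
side -0.004 0.485 ['146/88', '144/86', '157/95', '208/127', '224/140', '239/166', '236/166', '180/150', '140/141', '136/137', '180/148', '180/148', '240/164', '214/131', '158/90', '79/40', '79/40']
side -0.004 0.595 ['144/86', '149/87', '153/92', '196/119', '216/134', '238/166', '192/146', '177/142', '110/103', '77/69', '50/37', '50/32', '54/36', '49/32', '56/33', '47/31', '45/28']
scene 0.1245 0.485 ['30/36', '34/39', '40/39', '70/43', '70/43', '78/48', '74/43', '74/43', '70/46', '44/34', '44/34', '28/28', '25/25', '25/25', '30/31', '30/31', '30/34']
scene 0.1245 0.595 ['123/79', '125/80', '121/77', '137/87', '138/87', '184/113', '197/124', '131/102', '131/102', '87/93', '103/99', '110/99', '176/122', '205/127', '205/124', '193/107', '181/93']
scene -0.004 0.485 ['120/75', '121/79', '119/76', '135/85', '143/92', '189/116', '187/121', '134/108', '134/108', '88/95', '86/97', '137/106', '137/106', '196/125', '191/110', '176/95', '172/92']
scene -0.004 0.595 ['124/79', '122/78', '122/78', '124/79', '153/97', '199/123', '190/122', '133/105', '133/105', '89/97', '88/96', '142/110', '194/126', '194/126', '157/97', '96/58', '61/37']
```

```bash
python3 -c "
from bench import ctrl
print(ctrl.close_job())"
```

```text
the job is handed in; nothing more can be done
None
```

I rolled both blanks so their marked flats face up in their cradles. Then I laid the hone flat across both, released it and drew the arm clear. I handed the job in at about 40 s on the robot's clock; no verdict is reported.

**How it went:** The long blank rolled over at the first try. The short one stopped part-way several times, caught on the inner cleat, and I had to regrip it until it seated.

**Last checks**
- **Blanks:** before the hone went on, fits to the wrist camera image showed both leaning less than 0.6°, with centres 128 mm apart (nominal 130). Afterwards, the side and scene images showed both dark strips centred on top.
- **Hone:** it touched down level on the blanks with under 10 N, centred to within a few mm across both. Its measured length runs along the cradle. In the scene image its outline is about 7 px shorter than the model, which I put down to partial masking.
- **Bystanders:** the detector boxes for the lifeboat, lid, funnel, scraper and tin were all within about 2 px of where they started.
- **One disagreement:** the scene camera's boxes for the mallet jumped about because the arm hid part of it. The side camera showed no change where the mallet lies.

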